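# Set the plate shaker's speed selector to step 5 and start it

### The arm

A 7-joint arm with a two-finger parallel gripper is mounted at the origin on the work surface. World frame = base frame: x ahead of the robot, y to its left, z up, the work surface at z = 0. Lengths are in m, angles in rad, forces in N, time in s.
With the tool pointing down it reaches from about 0.35 to 0.775 m from the base axis. Payload 3.1 kg.
Tool frame: the origin (TCP) lies between the finger pads; the fingertips stand 17 mm ahead of it and the grasp point (between the pads) lies 2 mm behind it; z points along the fingers, y is the direction in which the jaws open and shut (so a half turn about z gives the same grasp; the last joint's range is limited). The gripper opens to 85 mm and grips with 20 to 120 N. Pads are 22 mm wide; open, the fingers measure 114 mm over their backs; the gripper's body (76 mm by 85 mm) begins 54 mm behind the grasp point. The pads swing forward as they close: fully open they stand 13 mm farther back than shut.
Start: joints at [-1.316, 0.311, 0.014, 1.512, -0.004, 1.319, -0.027], TCP at [0.161, 0.526, 0.224] pointing down, gripper open.
Joint ranges: [-2.7, 2.7], [-0.3, 1.91], [-1.27, 1.3], [0.12, 2.57], [-1.44, 4.58], [0.2, 2.03], [-3.05, 3.05]. Speed limits (rad/s): [2.79, 2.79, 3.14, 3.14, 3.14, 3.14, 3.14].

### API

Orientations are given as a unit quaternion [x, y, z, w].
In Python, from workcell import * gives the robot as it stands.
- The arm moves only by the shell command python3 -m pendant 'ROWS' [FORCE]. ROWS is JSON, a list of rows, each a list of 5 numbers: the opening, from 0 (shut) to 1 (fully open), then the shift along the tool's x, y, z in m, then the turn about the tool's z in rad. In form: [[claw, x, y, z, turn], ...]. A call has 1 to 20 rows; each row shifts and turns the commanded pose from where the row before left it, along the tool's axes as they then stand; what a row does not reach is not made up. A row lasts 1/10 s, in which the tool goes at most 50 mm and 8.59 degrees, less where a joint would pass 70% of its speed; a pose out of reach is approached as far as the arm can. A call with a gripper value outside its range is refused whole. The fingers move at their own pace and stop on an object; FORCE is the grip in N (left out, the last holds). Time passes only in rows, so rows that do not move let the fingers close. It gives the time, the measured TCP pose, the force and the opening at its end, in the units of the state.
- state(): the state, without advancing time (a new reading comes with each control period).
- grab_frame(name): name is "side" or "top"; returns a dict with "frame" (480x640x3 uint8, red, green, blue), "intrinsics" (3x3 intrinsics, pixels), "R" (3x3) and "t" (3): a world point X has camera coordinates R X + t. Camera axes: x right, y down, z forward; pixel columns grow to the right and rows downward; lengths in m; the calibration is good to about 2 mm. A picture is of the moment at which its call begins. There is no depth.
- hand_in(): hands the job in, once; it reports no verdict.
The state is a dict: "clock": time; "joints": joint angles; "dq": joint speeds; "joint_efforts": joint torques, N m; "tcp_pos": TCP position; "tool_rot": TCP orientation; "force": force on the tool from outside, world axes, zero at the start; "ft_torque": the same for the moment, N m; "finger_gap": opening from 0.0 (shut) to 1.0 (fully open).
Only numpy, scipy, OpenCV 4.12 (cv2) and the standard library are available. Lean on these libraries where they do the work, as an engineer would, in place of code of your own. Each camera call takes 0.05 s, during which the arm holds its last target.

### The job

Get the culture plates shaking: with a fingertip against the side of the pointer, push the shaker's black speed selector round clockwise, counting the clicks, to step 5 (the fifth click stop after the red off mark) without ever going past it, and only then press the green start key right down and let it come up again. Push only: do not grip the selector from both sides, leave the timer knob as it is set, and do not shift or lift anything that stands on the bench or on the platform.

Things in the scene. Friction and masses are not known exactly. Their poses are not given: they have to be found in the camera images.
- shaker: Plate shaker: off-white machine fixed to the bench, 300 (x) x 280 (y) mm; origin under its centre at bench level, z up. x points from the control deck to the platform, y to the left of someone facing the controls. Deck: pale grey level panel 70 mm above the bench, from x -150 to -22 mm. Behind it the platform, rim 102 mm high, carrying two culture plates up to 110 mm high.
- dial_axis (a point): Fixed point where the speed selector's upright turning axis meets the deck: (-85, 68) mm in the shaker's x, y, 70 mm above the bench; its axes are those of the shaker. The deck ends 65 mm before and 72 mm to the left of it. Seen from it, the timer knob's axis is at y = -90 mm and the start key's at y = -163 mm (x = 0 for both).
- selector (a joint): Speed selector, a black pointer knob: angle in rad, growing clockwise seen from above. Click stops every 30 deg (0.5236): 0 is off (red mark on the panel), steps 1 to 7 follow (dark marks, ever longer); step 5 reads 2.618. At value q the pointer stands at 105 deg minus q, counter-clockwise from the shaker's x. Past half-way between two stops it snaps on into the next and stays.
- pointer (a point): Point inside the selector's upright wing, 30 mm from the axis, 16 mm above the deck; x outwards along the pointer, z up, turning with it. The wing is 12 mm thick, from 6 mm behind the axis to 40 mm in front, flanks from 5 to 27 mm above the deck. Round the axis a hub 28 mm across, as high; below, a skirt 68 mm across, 5 mm thick. Pushed here, it takes 3 to 4 N to leave a stop.
- start (a joint): Start key: green round push key, 24 mm across, in a black collar (40 mm across, 12 mm high) at the right of the control deck. 0 is up, 0.005 m is fully down; a spring key, 1.5 N at first and 5 N fully down, that comes up when let go. It counts as pressed from 0.0035 m.
- start_top (a point): Centre of the start key's top face, 21 mm above the deck when the key is up; it goes down with the key.
- timer_mark (a point): End of the white line on top of the round grey timer knob (38 mm across, 16 mm high, no clicks, turns easily) between selector and start key. To be left as it is set.
- plate_a_mid (a point): Bystander (sizes in mm; this point is its centre, half-way up): a 24-well culture plate with lid, 128 x 86 x 18, lying loose on the shaker's platform (left place).
- plate_b_mid (a point): Bystander (sizes in mm; this point is its centre, half-way up): a second such culture plate, on the platform (right place).
- media_bottle_mid (a point): Bystander (sizes in mm; this point is its centre, half-way up): an amber reagent bottle with blue cap, diameter 70, 150 high, standing on the bench to the right.
- tip_box_mid (a point): Bystander (sizes in mm; this point is its centre, half-way up): a yellow pipette-tip box with white lid, 120 x 82 x 62, on the bench to the left.
- dishes_mid (a point): Bystander (sizes in mm; this point is its centre, half-way up): a stack of three culture dishes, diameter 90, 45 high, on the bench in front, to the right.
- tube_rack_mid (a point): Bystander (sizes in mm; this point is its centre, half-way up): a blue rack of ten red-capped tubes, 205 x 72 x 100, on the bench to the right.
- marker_mid (a point): Bystander (sizes in mm; this point is its centre, half-way up): a marker pen, 145 long, 14 thick, lying on the bench in front of the shaker.
- beaker_mid (a point): Bystander (sizes in mm; this point is its centre, half-way up): an empty clear beaker, diameter 70, 85 high, on the bench to the left.

How it is judged:
By the outcome, as a careful person would: the job done as asked, in the order asked, and still so for the second after the job is handed in, with the robot touching nothing.
It also fails if it takes over 51 s, if anything falls off the work surface, if the arm or the gripper's body presses on something with over 40 N, if the wrist force passes 120 N, or if a joint passes its speed limit or range.

## Working session

There is one attempt and no reset: what is moved stays moved. The work goes in short steps, Python scripts to look and compute and a shell command to move; the robot and the scene stay as the last step left them, time stands still between calls to the robot, and variables do not carry over. Pictures are saved under pics/ and viewed, and the job is handed in when it is done.

```bash
mkdir -p pics; ls; python3 - <<'E'
from workcell import *
import cv2
s=state();print(s)
for n in("side","top"):
    f=grab_frame(n);cv2.imwrite(f"pics/{n}0.png",f["frame"][:,:,::-1]);print(n,f["intrinsics"],f["R"],f["t"])
E
```

```text
pics
{'clock': 0.0, 'joints': array([-1.31569516,  0.31177179,  0.01396876,  1.51308815, -0.00442536,
        1.31919887, -0.02721318]), 'dq': array([ 0.00214783, -0.00126905, -0.00061905, -0.00036363, -0.00020876,
        0.00056789,  0.00038539]), 'joint_efforts': array([-7.44080194e-05, -3.79906404e+01,  1.45901553e-01, -2.30592066e+01,
        1.22818525e-02,  1.33343428e-02,  9.49171920e-06]), 'tcp_pos': array([0.16060054, 0.52523127, 0.22278317]), 'tool_rot': array([ 1.47817189e-01,  9.89013951e-01, -1.20880737e-03, -1.46465455e-04]), 'force': array([-0.24760523, -0.15052156, -0.72034793]), 'ft_torque': array([ 0.02913035,  0.01862403, -0.00834023]), 'finger_gap': 1.0017821755512615}
side [[566.78537178   0.         310.41749851]
 [  0.         566.78537178 248.00109601]
 [  0.           0.           1.        ]] [[ 0.98531437 -0.17058552 -0.00749494]
 [-0.13317413 -0.7402698  -0.65898807]
 [ 0.10686554  0.65030854 -0.75211605]] [-0.52615899  0.11253774  1.54799012]
top [[468.99780604   0.         315.89739313]
 [  0.         468.99780604 240.02508681]
 [  0.           0.           1.        ]] [[-0.02627902 -0.99964601  0.00415466]
 [-0.98704444  0.02528924 -0.15844156]
 [ 0.15828041 -0.00826452 -0.98735962]] [-0.00624553  0.53581184  1.10776557]
```

View pics/side0.png

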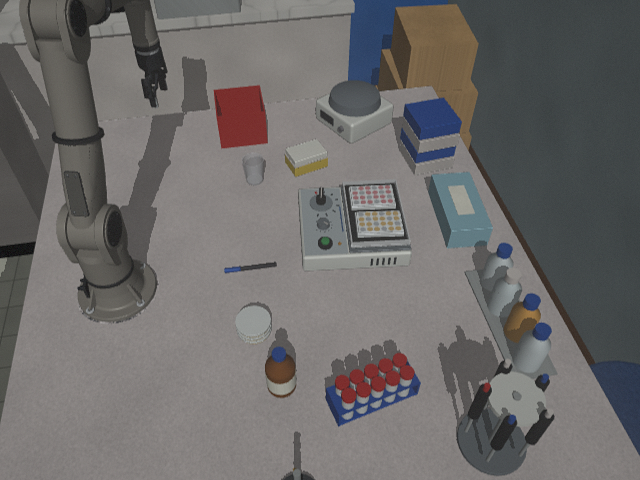

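View pics/top0.png

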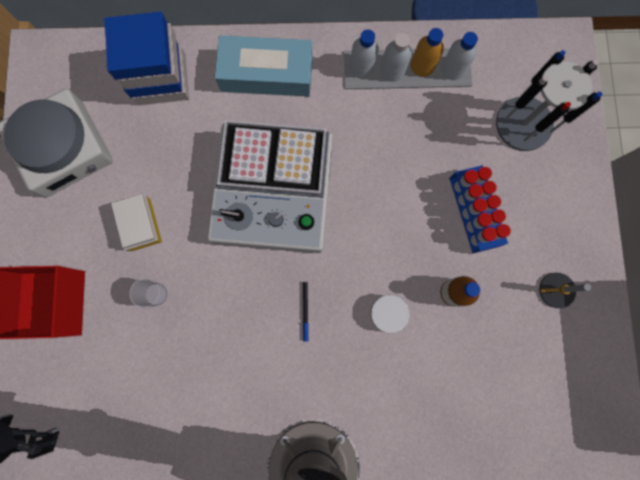

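The top view shows the shaker at about cols 210-330, rows 124-248: selector near (235,214), timer (273,219), start key (306,221). The beaker is at (148,293), the tip box at (135,222) and the marker at (305,310). I'll zoom in next.

```bash
python3 - <<'E'
import cv2
a=cv2.imread("pics/top0.png")[170:260,200:340];cv2.imwrite("pics/topz.png",cv2.resize(a,None,fx=5.5,fy=5.5,interpolation=cv2.INTER_CUBIC))
a=cv2.imread("pics/side0.png")[170:280,290:420];cv2.imwrite("pics/sidez.png",cv2.resize(a,None,fx=5.4,fy=5.4,interpolation=cv2.INTER_CUBIC))
E
```

```text
(no output)
```

View pics/topz.png

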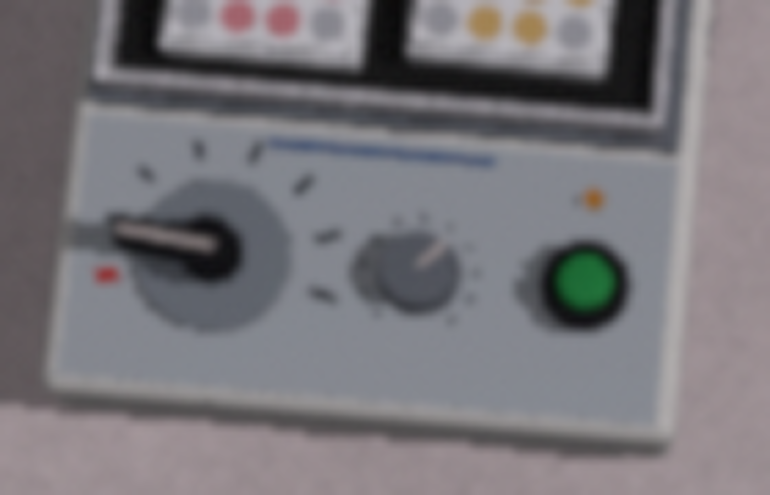

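View pics/sidez.png

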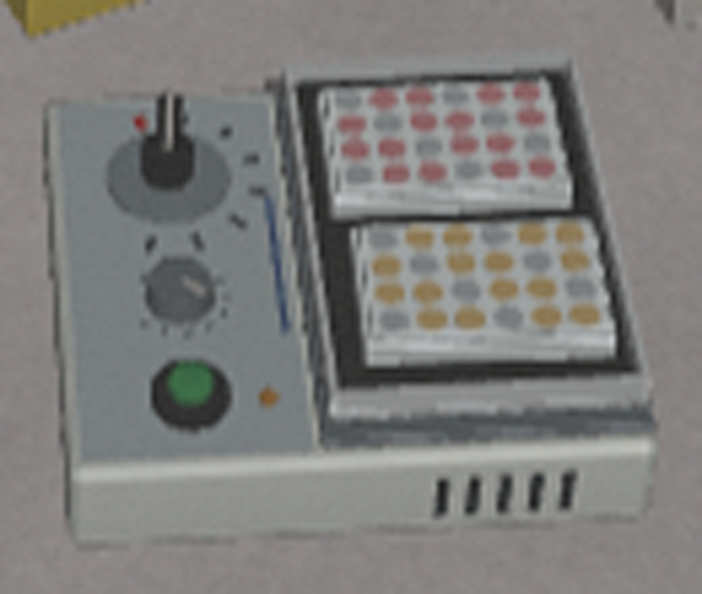

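The selector points left and slightly forward of the red mark. Six dark marks are visible, so the first is hidden under the pointer and the selector looks to be at step 1. I'll measure to check.

```bash
cat > h.py <<'E'
import numpy as np, cv2
from workcell import *
def cen(mask):
    n,l,s,c=cv2.connectedComponentsWithStats(mask.astype(np.uint8)); 
    return [(s[i,4],c[i].round(2)) for i in range(1,n)]
def ray(f,p):
    d=f["R"].T@np.linalg.solve(f["intrinsics"],[p[0],p[1],1]); o=-f["R"].T@f["t"]; return o,d
def onz(f,p,z):
    o,d=ray(f,p); return o+d*(z-o[2])/d[2]
def tri(f1,p1,f2,p2):
    A=[];b=[]
    for f,p in((f1,p1),(f2,p2)):
        o,d=ray(f,p);d/=np.linalg.norm(d);M=np.eye(3)-np.outer(d,d);A.append(M);b.append(M@o)
    A=np.vstack(A);b=np.hstack(b);x=np.linalg.lstsq(A,b,rcond=None)[0];return x,np.linalg.norm(A@x-b)
def proj(f,X):
    c=f["R"]@X+f["t"];q=f["intrinsics"]@c;return q[:2]/q[2]
E
python3 - <<'E'
from h import *
t=grab_frame("top");s=grab_frame("side")
res={}
for n,f,(r0,r1,c0,c1) in(("top",t,(170,260,205,335)),("side",s,(180,260,300,350))):
    h=cv2.cvtColor(f["frame"],cv2.COLOR_RGB2HSV).astype(int)
    roi=np.zeros(h.shape[:2],bool);roi[r0:r1,c0:c1]=1
    H,S,V=h[...,0],h[...,1],h[...,2]
    for k,m in(("green",(H>45)&(H<80)&(S>120)&(V>60)),("red",((H<6)|(H>174))&(S>90)&(V>80)),("orange",(H>8)&(H<20)&(S>90)),("blue",(H>100)&(H<125)&(S>100)),("dark",V<75)):
        c=[(int(a),b.tolist()) for a,b in cen(m&roi) if a>2];print(n,k,c);res[n,k]=[x for x in c]
E
```

```text
top green [(84, [306.11, 220.56])]
top red [(7, [243.0, 172.29]), (8, [251.12, 173.12]), (6, [219.0, 219.5])]
top orange [(15, [287.6, 173.6]), (16, [296.0, 174.5]), (6, [307.5, 206.0])]
top blue []
top dark [(689, [277.0, 180.73]), (10, [232.5, 187.4]), (11, [242.82, 188.36]), (13, [277.69, 191.38]), (9, [313.33, 194.33]), (174, [233.86, 215.11]), (142, [305.11, 221.99]), (10, [271.9, 223.8])]
side green []
side red [(3, [315.67, 192.33])]
side orange [(6, [339.17, 243.17])]
side blue [(3, [340.0, 213.0]), (3, [342.0, 228.0])]
side dark [(85, [347.64, 197.41]), (115, [320.62, 197.43]), (3, [344.67, 211.0]), (3, [347.0, 222.0]), (4, [317.25, 224.25]), (3, [348.0, 230.0]), (94, [324.57, 244.0]), (3, [348.67, 240.67])]
```

```bash
python3 - <<'E'
from h import *
from scipy.optimize import least_squares
t=grab_frame("top");s=grab_frame("side")
h=cv2.cvtColor(s["frame"],cv2.COLOR_RGB2HSV).astype(int);roi=np.zeros((480,640),bool);roi[230:255,315:336]=1
g=cen((h[...,0]>45)&(h[...,0]<85)&(h[...,1]>70)&roi);print(g)
g=max(g,key=lambda a:a[0])[1]
for n,a,b in(("green",(306.11,220.56),g),("red",(219.2,219.6),(315.7,192.4)),("orange",(307.8,206),(339.2,243.2))): print(n,*tri(t,a,s,b))
# local darkness-weighted centroids of the marks, top
gray=cv2.cvtColor(t["frame"],cv2.COLOR_RGB2GRAY).astype(float)
P=[]
for zx,zy in((145,172),(198,150),(255,152),(303,185),(328,237),(322,293)):
    cx,cy=zx/5.5+199.6,zy/5.5+169.6
    x0,y0=int(round(cx)),int(round(cy))
    w=gray[y0-3:y0+4,x0-3:x0+4]; w=np.clip(np.median(w)-8-w,0,None);yy,xx=np.mgrid[y0-3:y0+4,x0-3:x0+4]
    P.append(onz(t,((w*xx).sum()/w.sum(),(w*yy).sum()/w.sum()),.07)[:2]);
P.append(onz(t,(219.2,219.6),.07)[:2])
P=np.array(P);print(P.round(4))
G=onz(t,(306.11,220.56),.091)[:2];print("green",G)
# rays from axis at known shaker angles + radial direction: fit axis, yaw
ang=np.deg2rad([45,15,-15,-45,-75,-105,105])
def f(v):
    d=P-v[:2];a=np.arctan2(d[:,1],d[:,0]);e=(a-ang-v[2]+np.pi)%(2*np.pi)-np.pi
    return e*.045
r=least_squares(f,[G[0],G[1]+.16,0]);print("axis",r.x[:2],"yaw",np.rad2deg(r.x[2]),f(r.x)*1e3,np.linalg.norm(P-r.x[:2],axis=1))
A=r.x[:2];print("dial->key",np.linalg.norm(G-A),"yaw",np.rad2deg(np.arctan2((G-A)[1],(G-A)[0]))+90)
E
```

```text
[(np.int32(57), array([324.79, 240.51]))]
green [0.57565635 0.00223275 0.08333142] 0.0011446381133194653
red [0.5874743  0.2123311  0.06648895] 0.0002002577751928691
orange [ 0.61480609 -0.00251104  0.06955084] 0.0004713265726564601
[[0.6321 0.1953]
 [0.6425 0.1719]
 [0.6412 0.1459]
 [0.6252 0.1261]
 [0.6017 0.1156]
 [0.5759 0.1181]
 [0.5869 0.2116]]
green [0.57492003 0.00216625]
axis [0.59407341 0.16455283] yaw -6.257605875690926 [ 0.18149462 -0.06137027 -0.28144248  0.20896903  0.0665682  -0.07072043
 -0.04349868] [0.04890161 0.04896453 0.05066658 0.04948685 0.04955519 0.04991333
 0.04763048]
dial->key 0.16351224700009173 yaw -6.726916750214855
```

```bash
cat >> h.py <<'E'
A=np.array([.5941,.1645]);YAW=np.deg2rad(-6.4)
def axes():
    from scipy.spatial.transform import Rotation as R
    st=state();M=R.from_quat(st["tool_rot"]).as_matrix();return st,M
def rep():
    st,M=axes();p=st["tcp_pos"]
    d=p[:2]-A
    print("t",st["clock"],"tcp",p.round(4),"F",st["force"].round(2),"toolY deg",np.rad2deg(np.arctan2(M[1,1],M[0,1])).round(2),"rel axis in tool xy",(M[:,:2].T@np.r_[d,0]).round(4),"j",st["joints"].round(2),"z tilt",M[:,2].round(3),"gap",round(st["finger_gap"],2));return st,M
E
python3 - <<'E'
from h import *
t=grab_frame("top")
a=onz(t,(219.8,210.6),.097)[:2];print("tip",a,np.rad2deg(np.arctan2(*(a-A)[::-1])-YAW),np.linalg.norm(a-A))
# target pre pose
st,M=rep()
psi=np.deg2rad(93.6);u=np.array([np.cos(psi),np.sin(psi)]);n=np.array([-u[1],u[0]])
T=A+.032*u+.017*n;print("T",T)
ty=u;tx=-np.array([u[1],-u[0]]);  # tool x = +90 from y
d=T-st["tcp_pos"][:2];print("shift tool x,y",d@tx,d@ty, "turn",-(psi-np.arctan2(M[1,1],M[0,1])))
# per-row arc for 2 deg CW (positive turn) body offset p=(x=.017,y=.032) in tool
p=np.array([.017,.032])
for dg in(1,2,3):
    c,s=np.cos(np.deg2rad(dg)),np.sin(np.deg2rad(dg));print(dg,np.array([[c,-s],[s,c]])@p-p,np.deg2rad(dg))
E
```

```text
tip [0.60280839 0.20494831] 84.24986455309835 0.04137513791303602
t 0.35 tcp [0.1608 0.5258 0.2237] F [-0.27  0.17 -0.3 ] toolY deg 73.0 rel axis in tool xy [0.52   0.2188] j [-1.32  0.31  0.01  1.51 -0.    1.32 -0.03] z tilt [-0. -0. -1.] gap 1.0
T [0.57512425 0.19536942]
shift tool x,y -0.3927802875650073 -0.35581672753248533 turn -0.3595676159304293
1 [-0.00056107  0.00029182] 0.017453292519943295
2 [-0.00112714  0.0005738 ] 0.03490658503988659
3 [-0.00169805  0.00084586] 0.05235987755982989
```

```bash
python3 - <<'E'
from h import *
t=grab_frame("top");s=grab_frame("side")
z2=lambda x,y,f,ox,oy:((x+.5)/f-.5+ox,(y+.5)/f-.5+oy)
a=onz(t,z2(115,225,5.5,200,170),.097);b=onz(t,z2(213,244,5.5,200,170),.097)
d=(a-b)[:2];print(a,b,np.rad2deg(np.arctan2(d[1],d[0])-YAW))
a=onz(s,z2(168,103,5.4,290,170),.097);b=onz(s,z2(165,148,5.4,290,170),.097)
d=(a-b)[:2];print(a,b,np.rad2deg(np.arctan2(d[1],d[0])-YAW))
for q in range(0,3):
    th=np.deg2rad(105-30*q)+YAW;L=[]
    for f,fo,ox,oy in((t,5.5,200,170),(s,5.4,290,170)):
        for r in (0,.04):
            P=np.r_[A+r*np.array([np.cos(th),np.sin(th)]),.097];x=proj(f,P);L.append(((x-[ox,oy]+.5)*fo).round(0).tolist())
    print(q,L)
E
```

```text
[0.60300793 0.20330136 0.097     ] [0.59361684 0.16133487 0.097     ] 83.78638246883956
[0.59887852 0.19336143 0.097     ] [0.59085314 0.15891301 0.097     ] 83.28582956483103
0 [[206.0, 244.0], [114.0, 260.0], [170.0, 141.0], [146.0, 93.0]]
1 [[206.0, 244.0], [119.0, 212.0], [170.0, 141.0], [183.0, 91.0]]
2 [[206.0, 244.0], [148.0, 174.0], [170.0, 141.0], [218.0, 102.0]]
```

Both views put the pointer at about 84° in the shaker frame. The marks fit to 0.3 mm, so it isn't exactly on a stop: q ≈ 21°, in step 1's basin. I'll move to the approach pose first, then look again.

```bash
python3 -m pendant '[[0,0,0,0,-0.12],[0,0,0,0,-0.12],[0,0,0,0,-0.12],[0,-0.03,-0.027,0,0],[0,-0.03,-0.027,0,0],[0,-0.03,-0.027,0,0],[0,-0.03,-0.027,0,0],[0,-0.03,-0.027,0,0],[0,-0.03,-0.027,0,0],[0,-0.03,-0.027,0,0],[0,-0.03,-0.027,0,0],[0,-0.03,-0.027,0,0],[0,-0.03,-0.027,0,0],[0,-0.03,-0.027,0,0],[0,-0.03,-0.027,0,0],[0,-0.03,-0.03,0,0],[0,0,0,0,0],[0,0,0,0,0]]' 20
python3 - <<'E'
from h import *
st,M=rep()
for n,(r,r1,c,c1) in(("top",(170,260,200,340)),("side",(170,280,290,420))):
    f=grab_frame(n);a=f["frame"][r:r1,c:c1,::-1];cv2.imwrite(f"pics/{n}1.png",cv2.resize(a,None,fx=5.4,fy=5.4,interpolation=cv2.INTER_CUBIC))
E
```

```text
clock: 2.25
tcp_pos: [0.5731, 0.1959, 0.2235]
tool_rot: [-0.03, 1.0, -0.0, -0.0]
force: [-0.2, -0.4, 0.0]
finger_gap: 0.003
t 2.25 tcp [0.5731 0.1959 0.2235] F [-0.19 -0.4   0.02] toolY deg 93.44 rel axis in tool xy [0.0191 0.0326] j [-0.52  0.43  0.24  1.35 -0.1   1.37  1.35] z tilt [-0. -0. -1.] gap 0.0
```

View pics/top1.png

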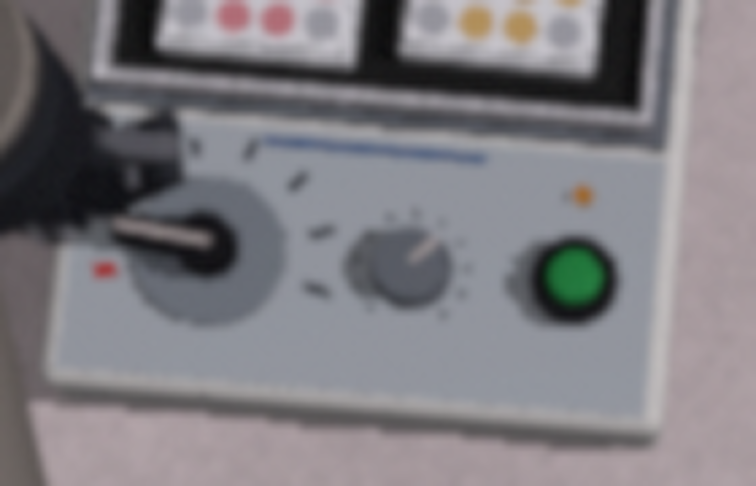

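View pics/side1.png

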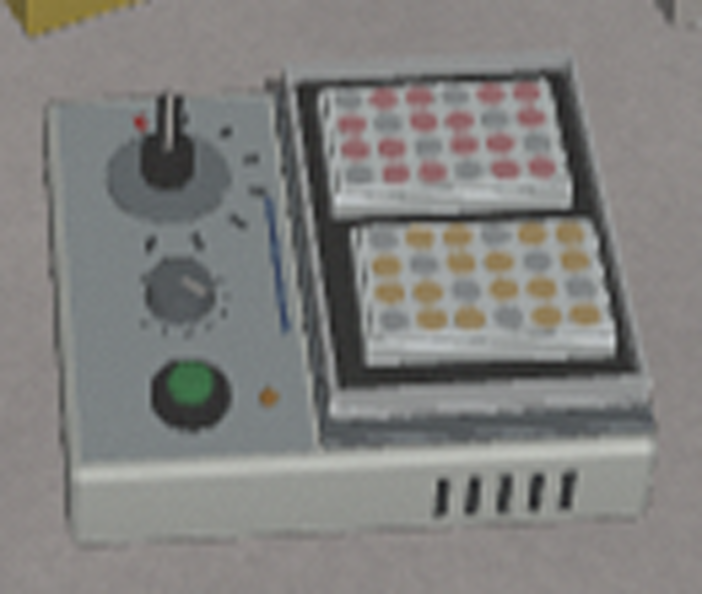

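The top view shows the hand clear to the left of the pointer. The pointer's white line still runs (113,222)→(213,240) in the zoom. The start key and timer are unchanged. I'll descend beside the pointer's counter-clockwise flank.

```bash
python3 -m pendant '[[0,0,0,0.03,0],[0,0,0,0.03,0],[0,0,0,0.03,0],[0,0,0,0.02,0],[0,0,0,0.01,0],[0,0,0,0.005,0],[0,0,0,0,0]]'
python3 - <<'E'
from h import *
st,M=rep()
for n,(r,r1,c,c1) in(("top",(170,260,200,340)),("side",(150,260,270,400))):
    f=grab_frame(n);a=f["frame"][r:r1,c:c1,::-1];cv2.imwrite(f"pics/{n}2.png",cv2.resize(a,None,fx=5.4,fy=5.4,interpolation=cv2.INTER_CUBIC))
E
```

```text
clock: 3.05
tcp_pos: [0.5722, 0.1983, 0.0992]
tool_rot: [-0.032, 0.999, 0.0, 0.0]
force: [-0.1, -0.7, 0.2]
finger_gap: 0.0
t 3.05 tcp [0.5722 0.1983 0.0992] F [-0.12 -0.69  0.16] toolY deg 93.71 rel axis in tool xy [0.0197 0.0351] j [-0.52  0.52  0.23  1.54 -0.13  1.1   1.37] z tilt [ 0.  0. -1.] gap 0.0
```

View pics/top2.png

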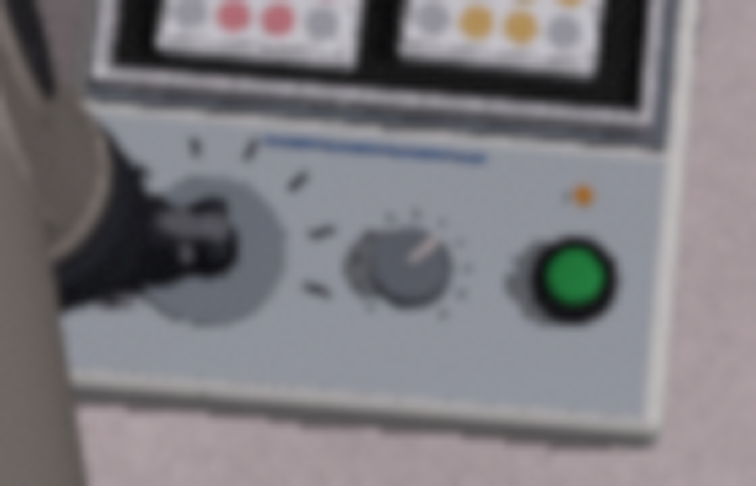

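View pics/side2.png

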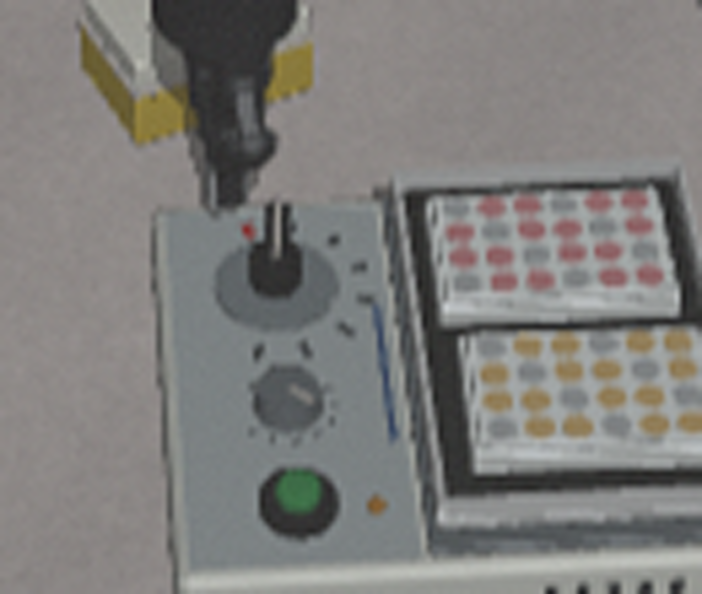

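```bash
python3 - <<'E'
from h import *
s=grab_frame("side")
st,M=rep()
for dx,dy in((0,0),(-.011,0),(.011,0),(0,-.014),(0,.014)):
  for z in(.017,):
    X=st["tcp_pos"]+M@np.array([dx,dy,z]);print(dx,dy,z,((proj(s,X)-[270,150]+.5)*5.4).round(),X.round(3))
E
```

```text
t 3.2 tcp [0.5735 0.1978 0.1004] F [-0.06 -0.13  1.2 ] toolY deg 93.64 rel axis in tool xy [0.0185 0.0346] j [-0.52  0.52  0.23  1.53 -0.13  1.1   1.37] z tilt [ 0.003  0.001 -1.   ] gap 0.0
0 0 0.017 [229. 230.] [0.574 0.198 0.083]
-0.011 0 0.017 [249. 227.] [0.584 0.199 0.083]
0.011 0 0.017 [210. 233.] [0.563 0.197 0.083]
0 -0.014 0.017 [235. 247.] [0.574 0.184 0.083]
0 0.014 0.017 [223. 213.] [0.573 0.212 0.083]
```

```bash
python3 - <<'E'
from h import *
s=grab_frame("side");a=s["frame"][160:215,290:350,::-1]
a=np.clip(a.astype(float)*1.6+20,0,255).astype(np.uint8)
cv2.imwrite("pics/side3.png",cv2.resize(a,None,fx=10,fy=10,interpolation=cv2.INTER_CUBIC))
E
```

```text
(no output)
```

View pics/side3.png

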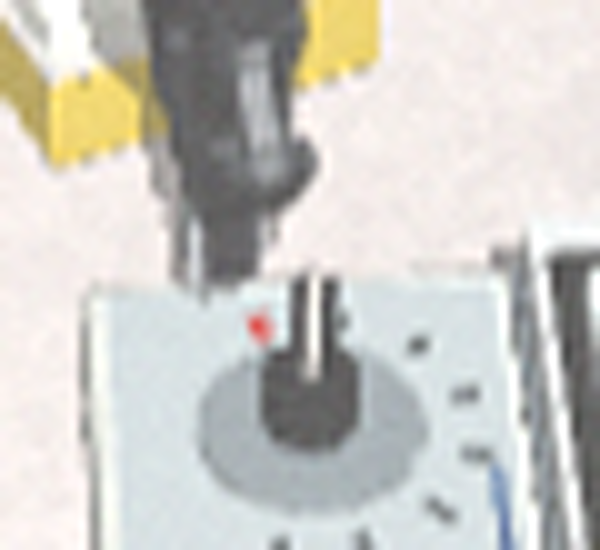

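```bash
python3 - <<'E'
from h import *
from scipy.spatial.transform import Rotation as R
s=grab_frame("side")
p=np.array([.1606,.5255,.2235]);M=R.from_quat([.1478,.989,-.0012,-.0001]).as_matrix()
a=cv2.imread("pics/side0.png")[60:120,125:185];a=np.clip(a.astype(float)*1.6+20,0,255).astype(np.uint8);a=cv2.resize(a,None,fx=10,fy=10,interpolation=cv2.INTER_CUBIC)
for dy,dz in((0,0),(.0425,0),(-.0425,0),(.0425,.004),(-.0425,.004),(.0425,.017),(-.0425,.017)):
    q=(proj(s,p+M@np.array([0,dy,dz]))-[125,60]+.5)*10;print(dy,dz,q.round());cv2.circle(a,tuple(int(v) for v in q),4,(0,0,255) if dz==0 else (0,255,0) if dz<.01 else (255,0,0),-1)
cv2.imwrite("pics/start.png",a)
E
```

```text
0 0 [362. 434.]
0.0425 0 [403. 355.]
-0.0425 0 [320. 515.]
0.0425 0.004 [405. 366.]
-0.0425 0.004 [323. 526.]
0.0425 0.017 [414. 402.]
-0.0425 0.017 [332. 562.]
```

View pics/start.png

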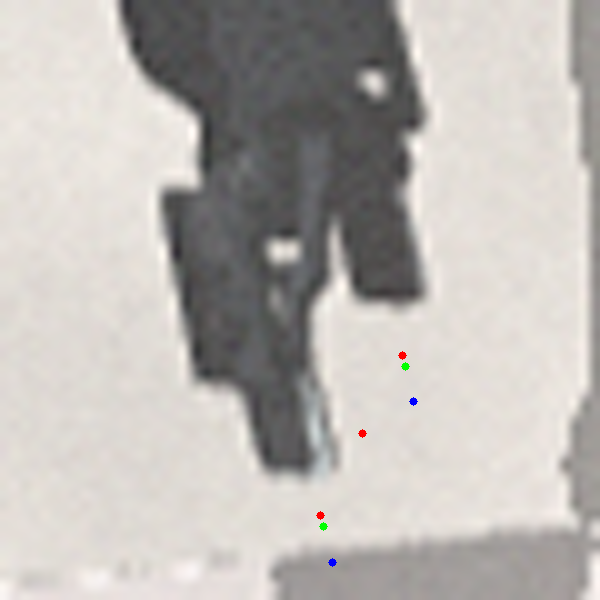

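```bash
python3 - <<'E'
from h import *
from scipy.spatial.transform import Rotation as R
s=grab_frame("top")
p=np.array([.1606,.5255,.2235]);M=R.from_quat([.1478,.989,-.0012,-.0001]).as_matrix()
a=cv2.imread("pics/top0.png")[410:470,0:80];a=np.clip(a.astype(float)*1.8+20,0,255).astype(np.uint8);a=cv2.resize(a,None,fx=9,fy=9,interpolation=cv2.INTER_CUBIC)
for dy,dz in((0,0),(.0425,0),(-.0425,0),(.0425,-.017),(-.0425,-.017),(.0425,.017),(-.0425,.017)):
    q=(proj(s,p+M@np.array([0,dy,dz]))-[0,410]+.5)*9;print(dy,dz,q.round());cv2.circle(a,tuple(int(v) for v in q),4,(0,0,255) if dz==0 else (0,255,0) if dz<.01 else (255,0,0),-1)
cv2.imwrite("pics/start2.png",a)
E
```

```text
0 0 [362. 125.]
0.0425 0 [176.  70.]
-0.0425 0 [548. 181.]
0.0425 -0.017 [126.  88.]
-0.0425 -0.017 [504. 200.]
0.0425 0.017 [225.  54.]
-0.0425 0.017 [589. 162.]
```

View pics/start2.png

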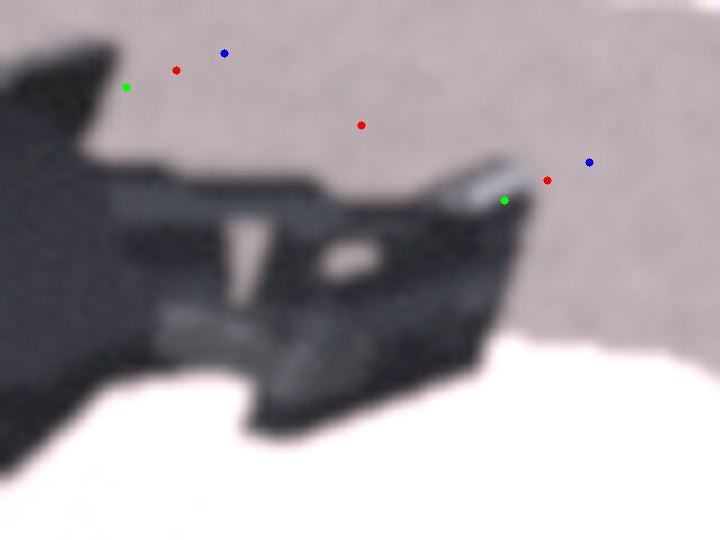

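Both views put the real fingertips about 13-17 mm higher than the stated figure. I'll lower in small steps, watching the force and the picture.

```bash
python3 -m pendant '[[0,0,0,0.003,0],[0,0,0,0.003,0],[0,0,0,0,0],[0,0,0,0,0]]'
python3 - <<'E'
from h import *
rep()
s=grab_frame("side");a=s["frame"][160:215,290:350,::-1]
a=np.clip(a.astype(float)*1.6+20,0,255).astype(np.uint8)
cv2.imwrite("pics/side4.png",cv2.resize(a,None,fx=10,fy=10,interpolation=cv2.INTER_CUBIC))
E
```

```text
clock: 3.75
tcp_pos: [0.5722, 0.1973, 0.0926]
tool_rot: [-0.032, 0.999, -0.0, -0.0]
force: [0.0, -0.5, 0.0]
finger_gap: 0.002
t 3.75 tcp [0.5722 0.1973 0.0926] F [ 0.04 -0.54  0.01] toolY deg 93.62 rel axis in tool xy [0.0197 0.0341] j [-0.52  0.53  0.23  1.54 -0.13  1.09  1.37] z tilt [-0.001 -0.    -1.   ] gap 0.0
```

View pics/side4.png

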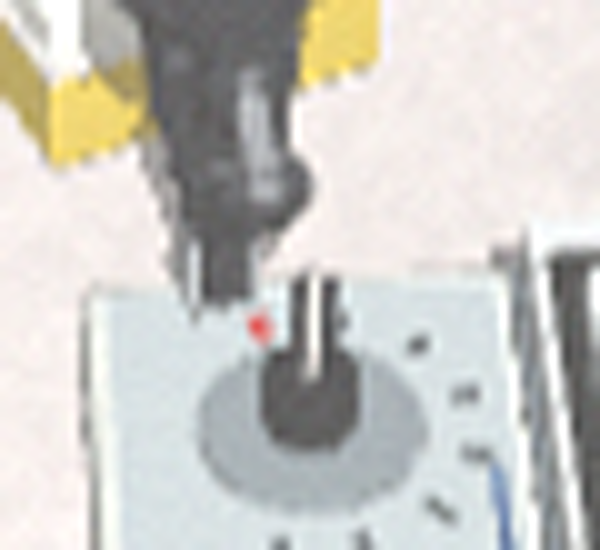

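```bash
python3 -m pendant '[[0,0,0,0.002,0],[0,0,0,0.002,0],[0,0,0,0.002,0],[0,0,0,0,0]]'; python3 -m pendant '[[0,0,0,0.001,0],[0,0,0,0.001,0],[0,0,0,0,0],[0,0,0,0,0]]'
python3 - <<'E'
from h import *
rep()
s=grab_frame("side");a=s["frame"][160:215,290:350,::-1]
a=np.clip(a.astype(float)*1.6+20,0,255).astype(np.uint8)
cv2.imwrite("pics/side5.png",cv2.resize(a,None,fx=10,fy=10,interpolation=cv2.INTER_CUBIC))
E
```

```text
clock: 4.2
tcp_pos: [0.5721, 0.1973, 0.0864]
tool_rot: [-0.032, 0.999, -0.0, -0.0]
force: [-0.2, -0.8, 0.0]
finger_gap: -0.003
clock: 4.6
tcp_pos: [0.5725, 0.1973, 0.0849]
tool_rot: [-0.032, 1.0, 0.0, 0.0]
force: [0.1, 0.3, 0.5]
finger_gap: 0.0
t 4.6 tcp [0.5725 0.1973 0.0849] F [0.06 0.31 0.49] toolY deg 93.62 rel axis in tool xy [0.0195 0.0341] j [-0.51  0.53  0.22  1.55 -0.13  1.07  1.38] z tilt [ 0.  0. -1.] gap 0.0
```

View pics/side5.png

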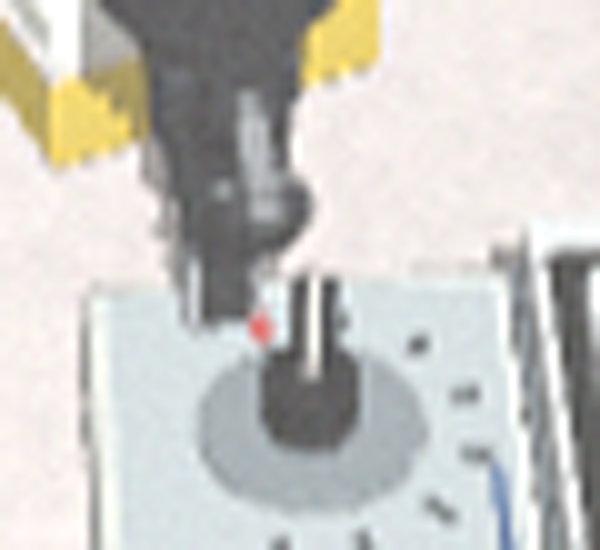

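No contact force yet at TCP z = 0.085. The side view shows the fingertip at (225,322) in the zoom, beside the wing and about 10 mm above the deck. I'll start the arc.

```bash
python3 -m pendant '[[0,-0.0012,0.00065,0,0.035],[0,-0.0012,0.00065,0,0.035],[0,-0.0012,0.00065,0,0.035],[0,-0.0012,0.00065,0,0.035],[0,-0.0012,0.00065,0,0.035],[0,-0.0012,0.00065,0,0.035],[0,-0.0012,0.00065,0,0.035],[0,-0.0012,0.00065,0,0.035],[0,0,0,0,0],[0,0,0,0,0]]'
cat >> h.py <<'E'
def look(k):
    rep()
    o=[]
    for n,(r,r1,c,c1) in(("top",(178,248,205,290)),("side",(160,230,290,350))):
        f=grab_frame(n);a=f["frame"][r:r1,c:c1,::-1];a=np.clip(a.astype(float)*1.5+20,0,255).astype(np.uint8)
        o.append(cv2.resize(a,None,fx=5.4,fy=5.4,interpolation=cv2.INTER_CUBIC))
    cv2.imwrite(f"pics/{k}.png",np.hstack(o))
E
python3 -c "from h import *;look('a1')"
```

```text
clock: 5.65
tcp_pos: [0.5823, 0.202, 0.0849]
tool_rot: [0.108, 0.994, -0.0, 0.0]
force: [-0.3, 0.1, 0.2]
finger_gap: -0.0
t 5.65 tcp [0.5823 0.202  0.0849] F [-0.3   0.13  0.22] toolY deg 77.63 rel axis in tool xy [0.0196 0.0341] j [-0.56  0.56  0.29  1.52 -0.17  1.09  1.12] z tilt [-0. -0. -1.] gap -0.0
```

View pics/a1.png

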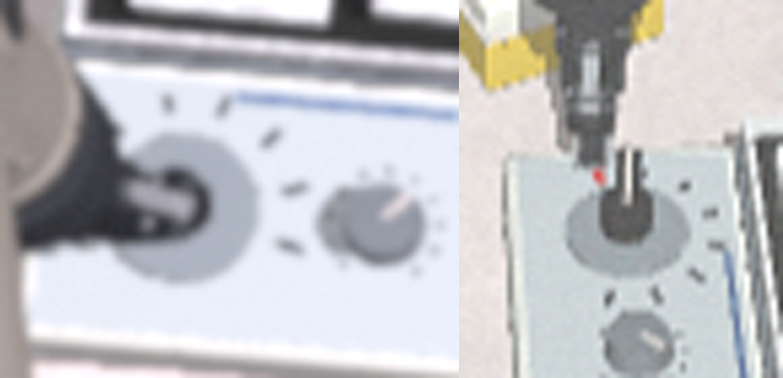

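```bash
for i in 1; do python3 -m pendant '[[0,-0.0012,0.00065,0,0.035],[0,-0.0012,0.00065,0,0.035],[0,-0.0012,0.00065,0,0.035],[0,0,0,0,0]]'; python3 -m pendant '[[0,-0.0012,0.00065,0,0.035],[0,-0.0012,0.00065,0,0.035],[0,0,0,0,0],[0,0,0,0,0]]';done;python3 -c "from h import *;look('a2')"
```

```text
clock: 6.15
tcp_pos: [0.5863, 0.203, 0.0849]
tool_rot: [0.16, 0.987, 0.0, 0.0]
force: [0.5, 0.2, -0.1]
finger_gap: -0.002
clock: 6.55
tcp_pos: [0.5888, 0.2033, 0.0849]
tool_rot: [0.194, 0.981, -0.0, -0.0]
force: [-0.5, -0.3, -1.0]
finger_gap: 0.001
t 6.55 tcp [0.5888 0.2033 0.0849] F [-0.52 -0.27 -1.  ] toolY deg 67.62 rel axis in tool xy [0.0196 0.0339] j [-0.58  0.58  0.33  1.5  -0.2   1.1   0.97] z tilt [-0.  0. -1.] gap 0.0
```

View pics/a2.png

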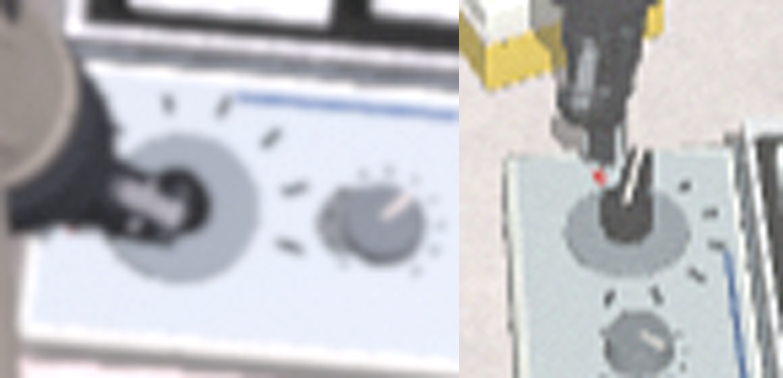

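The pointer has turned to about 75° (side zoom line (627,200)→(641,152)), which is step 1 seated. I'll carry on toward step 2.

```bash
python3 -m pendant '[[0,-0.0012,0.00065,0,0.035],[0,-0.0012,0.00065,0,0.035],[0,0,0,0,0]]'; python3 -m pendant '[[0,-0.0012,0.00065,0,0.035],[0,-0.0012,0.00065,0,0.035],[0,0,0,0,0]]'; python3 -m pendant '[[0,-0.0012,0.00065,0,0.035],[0,-0.0012,0.00065,0,0.035],[0,0,0,0,0]]';python3 -c "from h import *;look('a3')"
```

```text
clock: 6.95
tcp_pos: [0.5914, 0.2037, 0.0848]
tool_rot: [0.229, 0.974, -0.0, -0.0]
force: [-0.6, -0.0, 0.3]
finger_gap: -0.002
clock: 7.25
tcp_pos: [0.5925, 0.2045, 0.0846]
tool_rot: [0.262, 0.965, -0.0, -0.002]
force: [-4.3, 1.0, 2.3]
finger_gap: 0.001
clock: 7.55
tcp_pos: [0.5954, 0.2046, 0.0846]
tool_rot: [0.295, 0.955, -0.0, -0.002]
force: [-3.4, 1.8, 1.2]
finger_gap: 0.001
t 7.55 tcp [0.5954 0.2046 0.0846] F [-3.38  1.78  1.17] toolY deg 55.65 rel axis in tool xy [0.0215 0.0338] j [-0.6   0.6   0.37  1.48 -0.23  1.12  0.79] z tilt [-0.003  0.001 -1.   ] gap 0.0
```

View pics/a3.png

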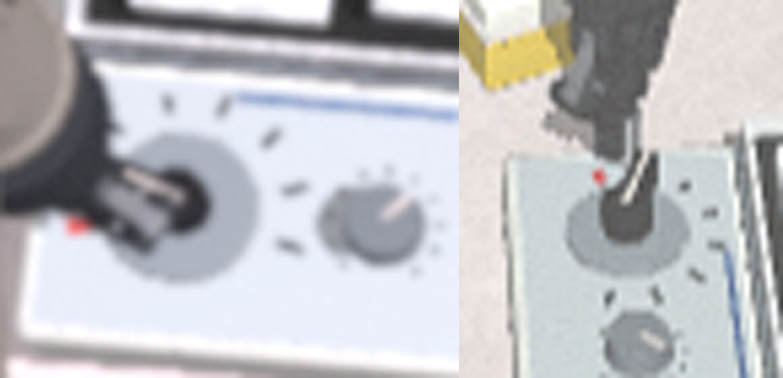

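```bash
python3 -m pendant '[[0,-0.0012,0.00065,0,0.035],[0,-0.0012,0.00065,0,0.035],[0,0,0,0,0]]'; python3 -m pendant '[[0,-0.0012,0.00065,0,0.035],[0,-0.0006,0.0003,0,0.017],[0,0,0,0,0]]'; python3 -m pendant '[[0,-0.0012,0.00065,0,0.035],[0,-0.0006,0.0003,0,0.017],[0,0,0,0,0]]';python3 -c "from h import *;look('a4')"
```

```text
clock: 7.95
tcp_pos: [0.601, 0.2028, 0.085]
tool_rot: [0.329, 0.944, 0.0, 0.001]
force: [-0.9, 0.3, 0.4]
finger_gap: -0.0
clock: 8.25
tcp_pos: [0.6028, 0.2021, 0.0852]
tool_rot: [0.354, 0.935, 0.0, 0.001]
force: [-0.2, -1.0, 0.6]
finger_gap: -0.001
clock: 8.55
tcp_pos: [0.6041, 0.202, 0.085]
tool_rot: [0.378, 0.926, -0.0, 0.0]
force: [-0.2, 0.3, -0.5]
finger_gap: 0.002
t 8.55 tcp [0.6041 0.202  0.085 ] F [-0.23  0.27 -0.47] toolY deg 45.52 rel axis in tool xy [0.0191 0.0338] j [-0.62  0.61  0.42  1.46 -0.26  1.13  0.64] z tilt [ 0.001 -0.    -1.   ] gap 0.0
```

View pics/a4.png

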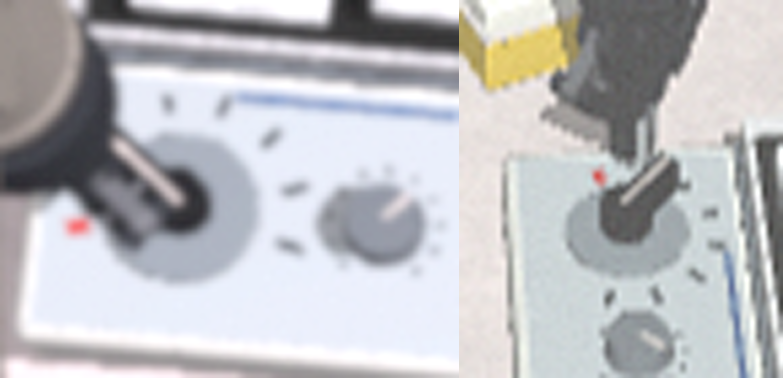

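The first click is done: the force collapsed from 3.8 N and the pointer now reads about step 2. On to step 3.

```bash
python3 -m pendant '[[0,-0.0012,0.00065,0,0.035],[0,-0.0012,0.00065,0,0.035],[0,-0.0012,0.00065,0,0.035],[0,-0.0012,0.00065,0,0.035],[0,0,0,0,0]]'; python3 -m pendant '[[0,-0.0012,0.00065,0,0.035],[0,-0.0012,0.00065,0,0.035],[0,0,0,0,0]]'; python3 -m pendant '[[0,-0.0012,0.00065,0,0.035],[0,-0.0012,0.00065,0,0.035],[0,0,0,0,0]]';python3 -m pendant '[[0,-0.0012,0.00065,0,0.035],[0,-0.0012,0.00065,0,0.035],[0,0,0,0,0]]';python3 -c "from h import *;look('a5')"
```

```text
clock: 9.15
tcp_pos: [0.6092, 0.2003, 0.0849]
tool_rot: [0.443, 0.897, -0.0, 0.0]
force: [-0.5, 0.2, 0.2]
finger_gap: -0.001
clock: 9.45
tcp_pos: [0.6114, 0.1995, 0.0849]
tool_rot: [0.474, 0.881, -0.0, -0.0]
force: [-0.6, 0.8, 0.3]
finger_gap: -0.002
clock: 9.75
tcp_pos: [0.6127, 0.1995, 0.0847]
tool_rot: [0.504, 0.864, 0.0, -0.001]
force: [-3.1, 1.9, 1.3]
finger_gap: 0.003
clock: 10.05
tcp_pos: [0.6158, 0.1975, 0.0848]
tool_rot: [0.534, 0.846, 0.0, -0.0]
force: [-1.2, 1.3, 0.7]
finger_gap: -0.005
t 10.05 tcp [0.6158 0.1975 0.0848] F [-1.15  1.26  0.71] toolY deg 25.5 rel axis in tool xy [0.0204 0.0337] j [-0.65  0.64  0.49  1.43 -0.32  1.15  0.34] z tilt [-0.     0.001 -1.   ] gap -0.0
```

View pics/a5.png

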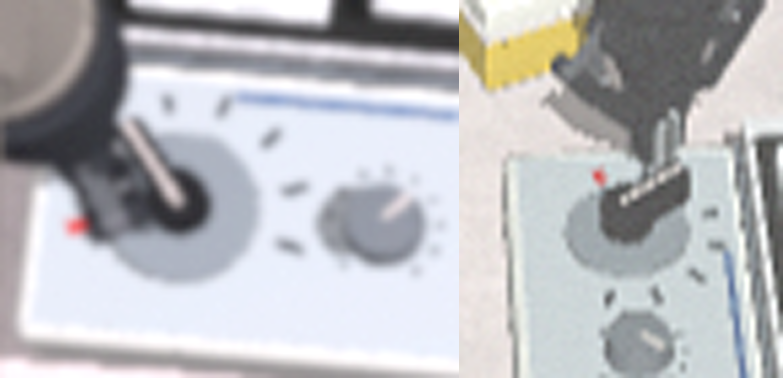

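```bash
python3 -m pendant '[[0,-0.0012,0.00065,0,0.035],[0,-0.0012,0.00065,0,0.035],[0,0,0,0,0],[0,0,0,0,0]]';python3 -c "from h import *;look('a6')"
```

```text
clock: 10.55
tcp_pos: [0.6191, 0.1935, 0.0851]
tool_rot: [0.563, 0.826, -0.0, 0.001]
force: [0.5, -0.5, -0.8]
finger_gap: 0.001
t 10.55 tcp [0.6191 0.1935 0.0851] F [ 0.49 -0.53 -0.78] toolY deg 21.42 rel axis in tool xy [0.0179 0.0338] j [-0.65  0.65  0.51  1.42 -0.33  1.15  0.28] z tilt [ 0.001 -0.002 -1.   ] gap 0.0
```

View pics/a6.png

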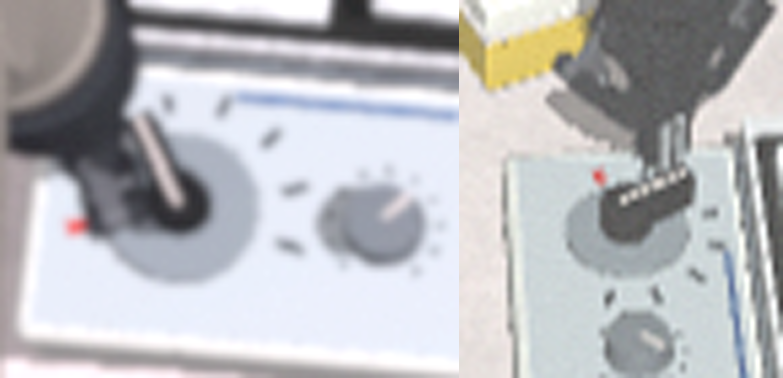

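```bash
cat >> h.py <<'E'
def ptr(f):
    "angle (shaker deg) of white line on the wing, from bright pixels near the axis, z=.097"
    g=f["frame"].astype(int);V=g.max(2)
    # brightness over local ring, warm-white pixels: red >= blue
    ys,xs=np.mgrid[0:480,0:640];c=proj(f,np.r_[A,.097])
    m=(np.hypot(xs-c[0],ys-c[1])<19)&(g[...,0]>g[...,2]+2)&(V>110)&(g[...,1]>g[...,0]*.7)
    k=cen(m)
    return [(int(a),b.tolist()) for a,b in k if a>4],m
E
python3 - <<'E'
from h import *
for n in("top","side"):
    f=grab_frame(n);k,m=ptr(f);print(n,k)
    for a,b in k:
        lab=cv2.connectedComponents(m.astype(np.uint8))[1];i=lab[int(round(b[1])),int(round(b[0]))]
        if i==0: continue
        ys,xs=np.nonzero(lab==i);vx,vy,x0,y0=cv2.fitLine(np.c_[xs,ys].astype(np.float32),cv2.DIST_L2,0,.01,.01).ravel()
        p=[onz(f,(x0+s*vx*6,y0+s*vy*6),.097)[:2] for s in(-1,1)];p.sort(key=lambda q:np.linalg.norm(q-A));d=p[1]-p[0]
        print("  shaker angle",np.rad2deg(np.arctan2(d[1],d[0])-YAW),len(xs))
E
python3 -c "from h import *;look('a7')"
```

```text
top [(24, [233.71, 206.88])]
  shaker angle 30.22131005476335 24
side [(18, [334.28, 184.22]), (55, [309.73, 185.6]), (7, [315.57, 191.43])]
  shaker angle 106.96192046245068 18
  shaker angle 175.7635398417787 55
  shaker angle 142.6841049205971 7
t 10.75 tcp [0.6186 0.1942 0.0851] F [ 0.35 -0.36  0.49] toolY deg 21.46 rel axis in tool xy [0.0187 0.0337] j [-0.65  0.65  0.51  1.42 -0.33  1.15  0.28] z tilt [ 0.001 -0.001 -1.   ] gap -0.0
```

View pics/a7.png

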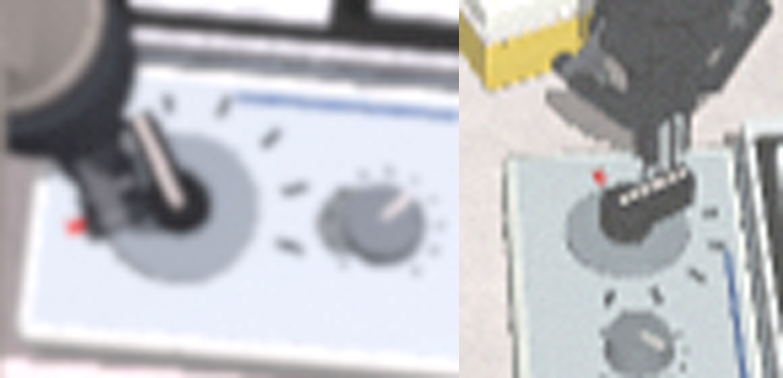

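```bash
python3 - <<'E'
from h import *
t=grab_frame("top");s=grab_frame("side")
def an(f,a,b,o):
    z=lambda p:((p[0]+.5)/5.4-.5+o[0],(p[1]+.5)/5.4-.5+o[1])
    d=(onz(f,z(b),.097)-onz(f,z(a),.097))[:2];return round(float(np.rad2deg(np.arctan2(d[1],d[0])-YAW)),1)
S=lambda x,y:(x-459,y)
print("a1 side",an(s,S(627,200),S(628,152),(290,160)))
print("a2 side",an(s,S(627,200),S(641,152),(290,160)))
print("a3",an(s,S(625,203),S(643,155),(290,160)),an(t,(185,203),(125,170),(205,178)))
print("a4",an(s,S(622,203),S(670,157),(290,160)),an(t,(183,203),(118,138),(205,178)))
print("a5",an(s,S(620,205),S(681,169),(290,160)),an(t,(180,205),(128,120),(205,178)))
print("a7",an(s,S(620,204),S(690,171),(290,160)),an(t,(180,206),(142,114),(205,178)))
# any bias: project marks' angles and red
E
```

```text
a1 side 85.1
a2 side 74.5
a3 71.4 65.9
a4 50.1 50.0
a5 36.5 36.9
a7 30.3 28.2
```

The measured pointer angles are 75° (step 1), 50° just after the first snap, and 29.5° now with no force. It's balancing at the half-way point between steps 2 and 3, so I'll nudge on.

```bash
cat >> h.py <<'E'
def ang(n="top"):
    f=grab_frame(n);k,m=ptr(f)
    if not k: print("none");return
    lab=cv2.connectedComponents(m.astype(np.uint8))[1];b=min(k,key=lambda q:np.linalg.norm(np.array(q[1])-proj(f,np.r_[A,.097])))[1];i=lab[int(round(b[1])),int(round(b[0]))]
    ys,xs=np.nonzero(lab==i);vx,vy,x0,y0=cv2.fitLine(np.c_[xs,ys].astype(np.float32),cv2.DIST_L2,0,.01,.01).ravel()
    p=[onz(f,(x0+s*vx*6,y0+s*vy*6),.097)[:2] for s in(-1,1)];p.sort(key=lambda q:np.linalg.norm(q-A));d=p[1]-p[0]
    print("pointer shaker deg",round(float(np.rad2deg(np.arctan2(d[1],d[0])-YAW)),1),len(xs))
E
python3 -m pendant '[[0,-0.0012,0.00065,0,0.035],[0,-0.0012,0.00065,0,0.035],[0,0,0,0,0],[0,0,0,0,0]]';python3 -c "from h import *;rep();ang()"
python3 -m pendant '[[0,-0.0012,0.00065,0,0.035],[0,-0.0012,0.00065,0,0.035],[0,0,0,0,0],[0,0,0,0,0]]';python3 -c "from h import *;ang();look('a8')"
```

```text
clock: 11.35
tcp_pos: [0.6204, 0.193, 0.0849]
tool_rot: [0.591, 0.806, -0.0, 0.0]
force: [-0.7, -0.4, 0.4]
finger_gap: -0.004
t 11.35 tcp [0.6204 0.193  0.0849] F [-0.68 -0.36  0.38] toolY deg 17.48 rel axis in tool xy [0.0193 0.0337] j [-0.65  0.66  0.53  1.42 -0.34  1.16  0.22] z tilt [ 0. -0. -1.] gap -0.0
pointer shaker deg 28.3 23
clock: 11.8
tcp_pos: [0.6224, 0.1907, 0.0849]
tool_rot: [0.619, 0.785, -0.0, 0.0]
force: [0.3, -0.6, -0.0]
finger_gap: 0.001
pointer shaker deg 21.1 25
t 11.85 tcp [0.6223 0.1909 0.0849] F [-0.58  0.21 -0.39] toolY deg 13.46 rel axis in tool xy [0.0191 0.0336] j [-0.66  0.66  0.54  1.41 -0.35  1.16  0.17] z tilt [ 0. -0. -1.] gap 0.0
```

View pics/a8.png

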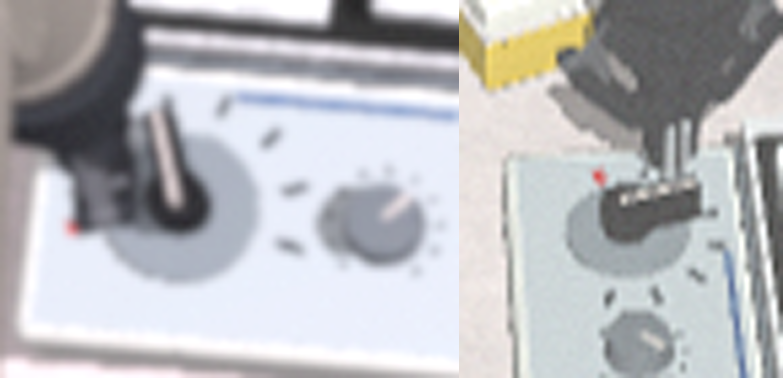

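```bash
for i in 1; do python3 -m pendant '[[0,-0.0012,0.00065,0,0.035],[0,-0.0012,0.00065,0,0.035],[0,0,0,0,0]]'|grep force;python3 -c "from h import *;ang();ang('side')"; python3 -m pendant '[[0,-0.0012,0.00065,0,0.035],[0,-0.0012,0.00065,0,0.035],[0,0,0,0,0]]'|grep force;python3 -c "from h import *;ang();rep()"; python3 -m pendant '[[0,-0.0012,0.00065,0,0.035],[0,-0.0012,0.00065,0,0.035],[0,0,0,0,0]]'|grep force;python3 -c "from h import *;ang();look('a9')"; done
```

```text
force: [0.2, -0.0, -0.4]
pointer shaker deg 15.2 24
pointer shaker deg 176.2 307116
force: [-0.0, 0.1, -0.5]
pointer shaker deg 15.2 24
t 12.7 tcp [0.6258 0.1867 0.0849] F [ 0.29 -0.2  -0.68] toolY deg 5.42 rel axis in tool xy [0.0191 0.0336] j [-0.67  0.67  0.58  1.41 -0.38  1.17  0.05] z tilt [ 0. -0. -1.] gap -0.0
force: [-0.7, 1.8, 0.4]
pointer shaker deg 14.5 23
t 13.05 tcp [0.6269 0.1857 0.0849] F [-0.84  1.9   0.38] toolY deg 1.47 rel axis in tool xy [0.0204 0.0333] j [-0.67  0.68  0.59  1.41 -0.39  1.17 -0.01] z tilt [-0.001  0.001 -1.   ] gap 0.01
```

View pics/a9.png

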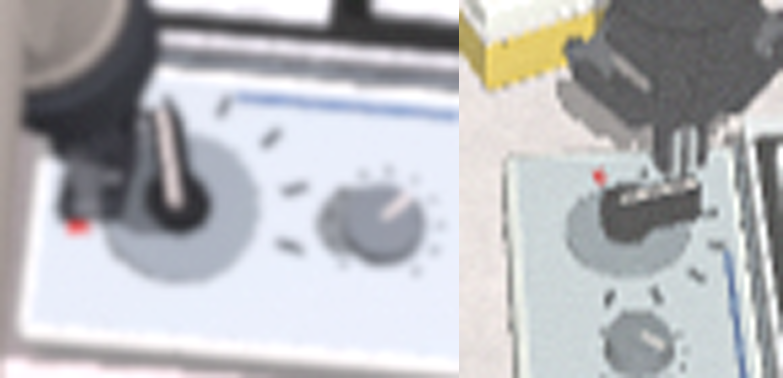

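Step 3 is confirmed: the pointer rests at 15.2° with no force, and the finger has just met it again with 2 N. Next is step 4.

```bash
for i in 1; do python3 -m pendant '[[0,-0.0012,0.00065,0,0.035],[0,-0.0012,0.00065,0,0.035],[0,0,0,0,0]]'|grep force;python3 -c "from h import *;ang();rep()"; python3 -m pendant '[[0,-0.0012,0.00065,0,0.035],[0,-0.0012,0.00065,0,0.035],[0,0,0,0,0]]'|grep force;python3 -c "from h import *;ang();rep()"; python3 -m pendant '[[0,-0.0012,0.00065,0,0.035],[0,0,0,0,0]]'|grep force;python3 -c "from h import *;ang();look('a10')"; done
```

```text
force: [-2.1, 5.3, 1.5]
pointer shaker deg 13.6 23
t 13.5 tcp [0.628  0.1849 0.0849] F [-1.33  5.3   0.39] toolY deg -2.56 rel axis in tool xy [0.0219 0.0329] j [-0.68  0.68  0.61  1.4  -0.4   1.18 -0.07] z tilt [-0.001  0.003 -1.   ] gap -0.0
force: [0.1, 0.9, 0.8]
pointer shaker deg 4.8 18
t 13.85 tcp [0.6299 0.1787 0.0849] F [0.59 0.63 0.02] toolY deg -6.62 rel axis in tool xy [0.0183 0.0339] j [-0.68  0.69  0.63  1.4  -0.41  1.18 -0.12] z tilt [ 0.    -0.002 -1.   ] gap 0.0
force: [-0.1, 0.3, -0.0]
pointer shaker deg -0.7 22
t 14.1 tcp [0.6306 0.1764 0.0849] F [0.51 0.08 0.58] toolY deg -8.71 rel axis in tool xy [0.0173 0.0343] j [-0.68  0.69  0.63  1.4  -0.42  1.18 -0.15] z tilt [ 0.001 -0.002 -1.   ] gap -0.0
```

View pics/a10.png

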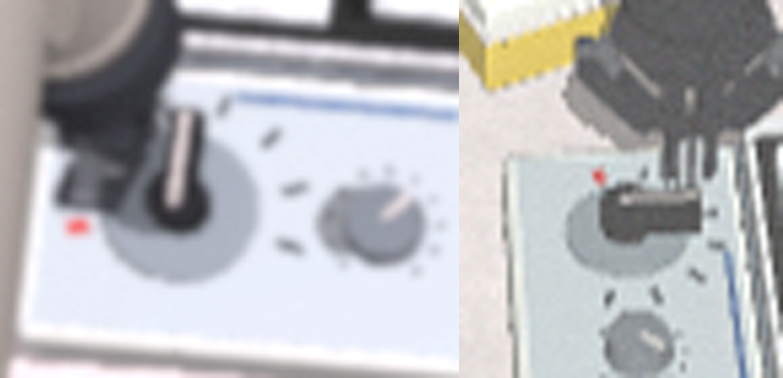

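```bash
for i in 1; do python3 -m pendant '[[0,-0.0012,0.00065,0,0.035],[0,0,0,0,0]]'|grep force;python3 -c "from h import *;ang();rep()"; python3 -m pendant '[[0,-0.0012,0.00065,0,0.035],[0,0,0,0,0]]'|grep force;python3 -c "from h import *;ang();rep()"; python3 -m pendant '[[0,-0.0012,0.00065,0,0.035],[0,0,0,0,0]]'|grep force;python3 -c "from h import *;ang();look('a11')"; done
```

```text
force: [0.3, 0.3, -0.1]
pointer shaker deg -0.7 22
t 14.45 tcp [0.6307 0.1767 0.0849] F [-0.56 -0.38  1.25] toolY deg -10.64 rel axis in tool xy [0.0188 0.0338] j [-0.69  0.69  0.64  1.4  -0.42  1.18 -0.18] z tilt [ 0.    -0.001 -1.   ] gap 0.0
force: [0.4, 0.2, -0.6]
pointer shaker deg -1.6 23
t 14.7 tcp [0.6311 0.1758 0.0849] F [-0.55  0.03  0.06] toolY deg -12.62 rel axis in tool xy [0.0191 0.0336] j [-0.69  0.69  0.65  1.4  -0.43  1.19 -0.21] z tilt [ 0. -0. -1.] gap -0.0
force: [0.1, 0.0, 0.4]
pointer shaker deg -4.6 19
t 14.95 tcp [0.6315 0.1744 0.0849] F [-0.06  0.06 -0.26] toolY deg -14.63 rel axis in tool xy [0.019  0.0337] j [-0.69  0.7   0.66  1.4  -0.44  1.19 -0.24] z tilt [ 0. -0. -1.] gap 0.0
```

View pics/a11.png

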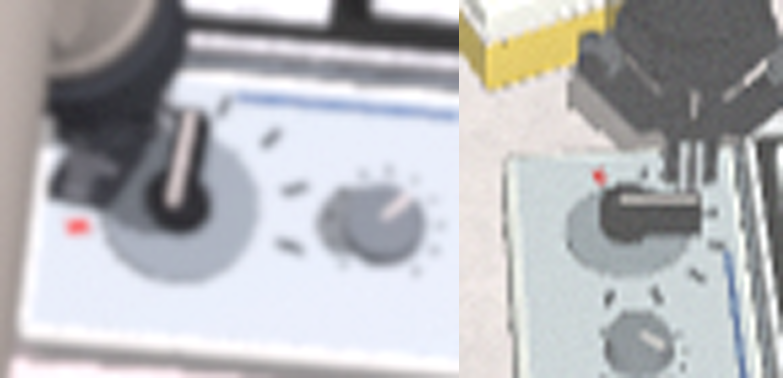

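```bash
for i in 1; do python3 -m pendant '[[0,-0.0012,0.00065,0,0.035],[0,0,0,0,0]]'|grep force;python3 -c "from h import *;ang()"; python3 -m pendant '[[0,-0.0012,0.00065,0,0.035],[0,-0.0012,0.00065,0,0.035],[0,0,0,0,0]]'|grep force;python3 -c "from h import *;ang()"; python3 -m pendant '[[0,-0.0012,0.00065,0,0.035],[0,-0.0012,0.00065,0,0.035],[0,0,0,0,0]]'|grep force;python3 -c "from h import *;ang();look('a12')"; done
```

```text
force: [-0.2, -0.2, -0.3]
pointer shaker deg -6.2 21
force: [-0.0, -0.1, 0.5]
pointer shaker deg -14.6 21
force: [-0.3, 0.0, -0.4]
pointer shaker deg -14.6 21
t 16.0 tcp [0.6326 0.1676 0.0849] F [ 0.21 -0.27  0.47] toolY deg -24.67 rel axis in tool xy [0.0189 0.0337] j [-0.7   0.71  0.7   1.41 -0.46  1.2  -0.38] z tilt [ 0. -0. -1.] gap -0.0
```

View pics/a12.png

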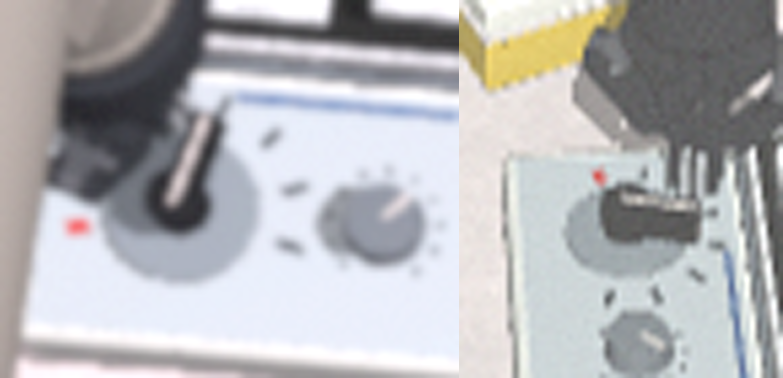

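Step 4 is seated: -14.6° against a nominal -15°. Last click now, in slow steps.

```bash
for i in 1; do python3 -m pendant '[[0,-0.0012,0.00065,0,0.035],[0,-0.0012,0.00065,0,0.035],[0,0,0,0,0]]'|grep force;python3 -c "from h import *;ang()"; python3 -m pendant '[[0,-0.0006,0.00033,0,0.0175],[0,-0.0006,0.00033,0,0.0175],[0,-0.0006,0.00033,0,0.0175],[0,0,0,0,0]]'|grep force;python3 -c "from h import *;ang()"; python3 -m pendant '[[0,-0.0006,0.00033,0,0.0175],[0,-0.0006,0.00033,0,0.0175],[0,0,0,0,0]]'|grep force;python3 -c "from h import *;ang();look('a13')"; done
```

```text
force: [0.2, 2.3, 0.7]
pointer shaker deg -16.7 20
force: [1.2, 4.9, -0.3]
pointer shaker deg -17.4 22
force: [2.9, 4.9, -0.3]
pointer shaker deg -17.1 23
t 17.25 tcp [0.6334 0.1649 0.0852] F [ 2.86  5.04 -0.36] toolY deg -33.58 rel axis in tool xy [0.0221 0.0325] j [-0.72  0.71  0.73  1.41 -0.49  1.2  -0.52] z tilt [ 0.002  0.004 -1.   ] gap -0.0
```

View pics/a13.png

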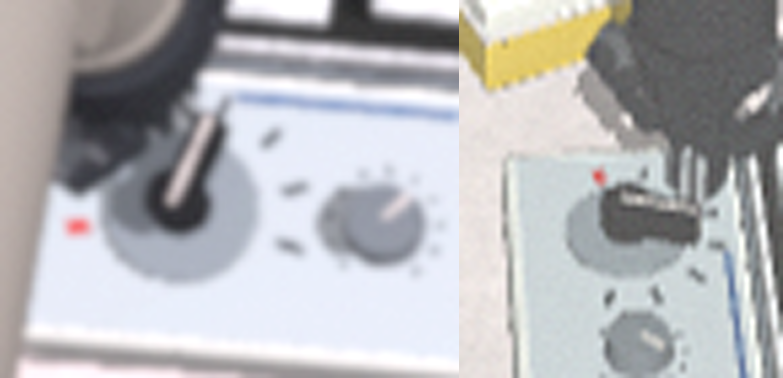

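```bash
for i in 1; do python3 -m pendant '[[0,-0.0006,0.00033,0,0.0175],[0,0,0,0,0]]'|grep force;python3 -c "from h import *;ang()"; python3 -m pendant '[[0,-0.0006,0.00033,0,0.0175],[0,0,0,0,0]]'|grep force;python3 -c "from h import *;ang()";python3 -m pendant '[[0,-0.0006,0.00033,0,0.0175],[0,0,0,0,0]]'|grep force;python3 -c "from h import *;ang();rep()"; done
```

```text
force: [1.9, 1.4, -0.9]
pointer shaker deg -21.5 21
force: [0.6, 0.4, -0.9]
pointer shaker deg -27.0 23
force: [0.2, -0.4, -0.8]
pointer shaker deg -27.3 20
t 18.1 tcp [0.6323 0.1586 0.0849] F [ 0.79 -0.92 -0.05] toolY deg -36.73 rel axis in tool xy [0.0181 0.0342] j [-0.72  0.72  0.75  1.42 -0.5   1.2  -0.56] z tilt [-0.    -0.001 -1.   ] gap -0.0
```

Now it's sliding through the weak zone, with half-way at -30°. Continuing by 2°.

```bash
for i in 1; do python3 -m pendant '[[0,-0.0012,0.00065,0,0.035],[0,0,0,0,0]]'|grep force;python3 -c "from h import *;ang()"; python3 -m pendant '[[0,-0.0012,0.00065,0,0.035],[0,0,0,0,0]]'|grep force;python3 -c "from h import *;ang()";python3 -m pendant '[[0,-0.0012,0.00065,0,0.035],[0,0,0,0,0]]'|grep force;python3 -c "from h import *;ang();look('a14')"; done
```

```text
force: [1.4, 0.3, 0.6]
pointer shaker deg -28.4 20
force: [0.4, 0.7, -1.0]
pointer shaker deg -28.9 20
force: [1.6, 0.4, -1.4]
pointer shaker deg -31.6 20
t 18.85 tcp [0.6315 0.1553 0.0849] F [ 0.95 -0.78  0.16] toolY deg -42.72 rel axis in tool xy [0.0186 0.0337] j [-0.73  0.72  0.77  1.42 -0.51  1.21 -0.64] z tilt [-0. -0. -1.] gap 0.0
```

View pics/a14.png

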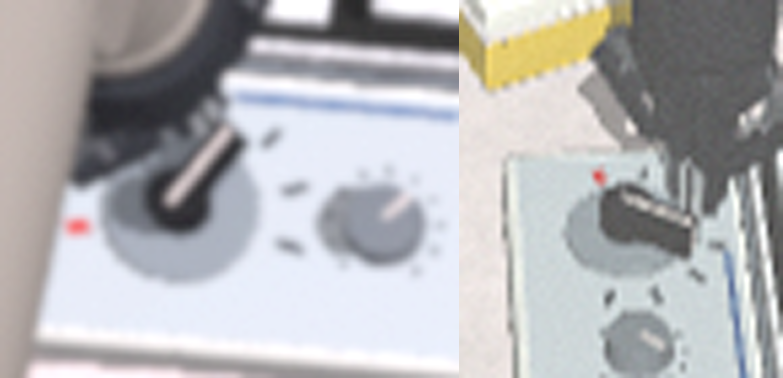

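```bash
for i in 1; do python3 -m pendant '[[0,-0.0012,0.00065,0,0.035],[0,0,0,0,0]]'|grep force;python3 -c "from h import *;ang()"; python3 -m pendant '[[0,-0.0012,0.00065,0,0.035],[0,0,0,0,0]]'|grep force;python3 -c "from h import *;ang()";python3 -m pendant '[[0,-0.0012,0.00065,0,0.035],[0,0,0,0,0]]'|grep force;python3 -c "from h import *;ang();rep()"; done
```

```text
force: [-0.6, -0.6, -0.4]
pointer shaker deg -34.7 20
force: [0.9, -0.3, 0.7]
pointer shaker deg -38.6 23
force: [0.2, 0.4, 0.7]
pointer shaker deg -40.4 16
t 19.7 tcp [0.6305 0.1515 0.0849] F [0.38 0.67 0.06] toolY deg -48.73 rel axis in tool xy [0.0187 0.0338] j [-0.74  0.72  0.8   1.43 -0.53  1.21 -0.73] z tilt [-0. -0. -1.] gap -0.0
```

```bash
python3 -m pendant '[[0,-0.0006,0.00033,0,0.0175],[0,0,0,0,0],[0,0,0,0,0]]'|grep force;python3 -c "from h import *;ang();look('a15')"
```

```text
force: [-0.6, 0.9, 0.6]
pointer shaker deg -45.1 17
t 20.05 tcp [0.6303 0.1511 0.0849] F [-0.29 -0.4  -0.  ] toolY deg -49.7 rel axis in tool xy [0.0189 0.0336] j [-0.74  0.73  0.8   1.43 -0.53  1.21 -0.75] z tilt [ 0.  0. -1.] gap 0.0
```

View pics/a15.png

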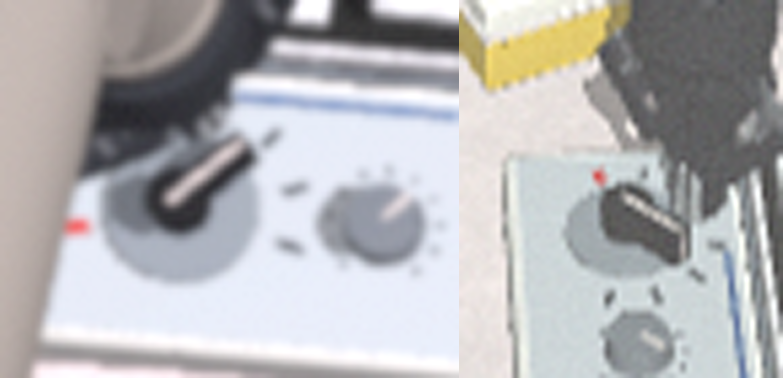

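The pointer reads -45.1°, right on the fifth mark, with no force. I'll back off along the arc and lift.

```bash
python3 -m pendant '[[0,0.0012,-0.0006,0,-0.035],[0,0.0012,-0.0006,0,-0.035],[0,0.0012,-0.0006,0,-0.035],[0,0,0,-0.01,0],[0,0,0,-0.02,0],[0,0,0,-0.03,0],[0,0,0,-0.03,0],[0,0,0,-0.01,0],[0,0,0,0,0],[0,0,0,0,0]]'
python3 - <<'E'
from h import *
ang();st,M=rep()
K=np.array([.5753,.0022]);d=np.r_[K-st["tcp_pos"][:2],0];print("to key in tool",(M.T@d).round(4))
K2=A+.163*np.array([np.sin(YAW),-np.cos(YAW)]);print("key by dial",K2)
look('a16')
E
```

```text
clock: 21.15
tcp_pos: [0.6311, 0.1549, 0.184]
tool_rot: [0.919, 0.393, -0.001, -0.0]
force: [-0.3, 0.5, -0.0]
finger_gap: -0.0
pointer shaker deg -45.1 17
t 21.2 tcp [0.6307 0.155  0.1833] F [-0.25 -0.09  0.45] toolY deg -43.69 rel axis in tool xy [0.0184 0.033 ] j [-0.74  0.64  0.82  1.29 -0.46  1.4  -0.71] z tilt [-0.003 -0.    -1.   ] gap 0.0
to key in tool [-0.1488  0.0655  0.0002]
key by dial [0.57593056 0.00251583]
t 21.2 tcp [0.6307 0.155  0.1833] F [-0.25 -0.09  0.45] toolY deg -43.69 rel axis in tool xy [0.0184 0.033 ] j [-0.74  0.64  0.82  1.29 -0.46  1.4  -0.71] z tilt [-0.003 -0.    -1.   ] gap 0.0
```

View pics/a16.png

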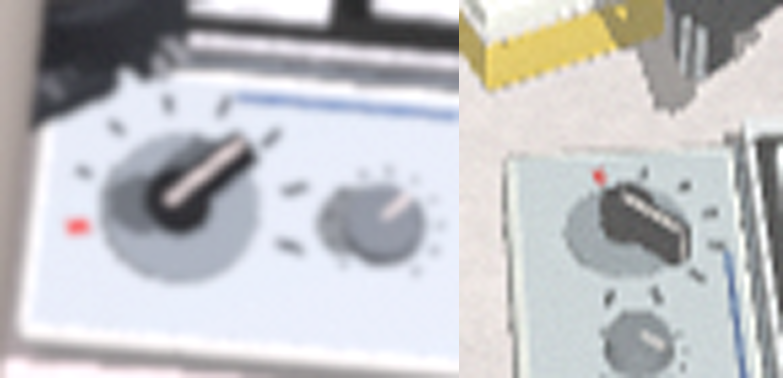

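All eight marks are visible and the pointer stands on the fifth dark one; the timer is unchanged. Now to the start key.

```bash
python3 -m pendant '[[0,-0.025,0.011,0,0],[0,-0.025,0.011,0,0],[0,-0.025,0.011,0,0],[0,-0.025,0.011,0,0],[0,-0.025,0.011,0,0],[0,-0.024,0.0105,0,0],[0,0,0,0.02,0],[0,0,0,0.02,0],[0,0,0,0.02,0],[0,0,0,0.01,0],[0,0,0,0,0],[0,0,0,0,0]]'
python3 - <<'E'
from h import *
st,M=rep()
K=np.array([.5756,.0023]);print("to key",(M.T@np.r_[K-st["tcp_pos"][:2],0]).round(4))
o=[]
for n,(r,r1,c,c1) in(("top",(190,245,270,335)),("side",(200,270,300,360))):
    f=grab_frame(n);a=f["frame"][r:r1,c:c1,::-1];a=np.clip(a.astype(float)*1.5+20,0,255).astype(np.uint8);a=cv2.resize(a,(390,440),interpolation=cv2.INTER_CUBIC);o.append(a)
cv2.imwrite("pics/k1.png",np.hstack(o))
E
```

```text
clock: 22.5
tcp_pos: [0.5764, 0.0017, 0.1151]
tool_rot: [0.919, 0.393, 0.0, 0.0]
force: [1.0, -0.2, 0.5]
finger_gap: -0.002
t 22.5 tcp [0.5764 0.0017 0.1151] F [ 1.   -0.23  0.51] toolY deg -43.68 rel axis in tool xy [-0.1299  0.0996] j [-0.6   0.56  0.84  1.62 -0.44  1.16 -0.43] z tilt [ 0. -0. -1.] gap -0.0
to key [-0.0001 -0.001  -0.    ]
```

View pics/k1.png

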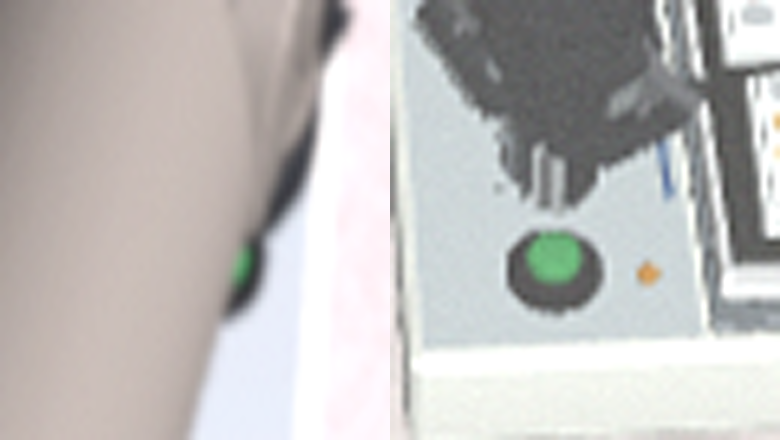

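The fingertip hangs straight above the key: tip at (550,205), key at (555,258). I'll descend slowly.

```bash
python3 -m pendant '[[0,0,0,0.004,0],[0,0,0,0.004,0],[0,0,0,0.004,0],[0,0,0,0,0]]'; python3 -m pendant '[[0,0,0,0.002,0],[0,0,0,0.002,0],[0,0,0,0,0]]';python3 -m pendant '[[0,0,0,0.002,0],[0,0,0,0,0]]'
```

```text
clock: 23.0
tcp_pos: [0.5756, 0.002, 0.1021]
tool_rot: [0.919, 0.393, -0.001, -0.0]
force: [-0.6, 0.3, -0.7]
finger_gap: -0.001
clock: 23.3
tcp_pos: [0.576, 0.0019, 0.0986]
tool_rot: [0.919, 0.393, -0.0, -0.0]
force: [-0.7, -0.2, 0.9]
finger_gap: -0.0
clock: 23.5
tcp_pos: [0.576, 0.0019, 0.0967]
tool_rot: [0.919, 0.393, -0.0, -0.0]
force: [-0.3, -0.6, -0.5]
finger_gap: -0.001
```

```bash
for i in 1; do python3 -m pendant '[[0,0,0,0.002,0],[0,0,0,0,0]]'|grep -E "tcp|force"; python3 -m pendant '[[0,0,0,0.002,0],[0,0,0,0,0]]'|grep -E "tcp|force"; python3 -m pendant '[[0,0,0,0.002,0],[0,0,0,0,0]]'|grep -E "tcp|force";done
python3 - <<'E'
from h import *
f=grab_frame("side");a=f["frame"][200:270,300:360,::-1];a=np.clip(a.astype(float)*1.5+20,0,255).astype(np.uint8);cv2.imwrite("pics/k2.png",cv2.resize(a,None,fx=7,fy=7,interpolation=cv2.INTER_CUBIC))
E
```

```text
tcp_pos: [0.576, 0.0019, 0.0947]
force: [0.6, -0.0, -0.6]
tcp_pos: [0.576, 0.0019, 0.0926]
force: [-0.2, -0.7, -0.3]
tcp_pos: [0.576, 0.0019, 0.0906]
force: [-0.3, -0.3, -0.2]
```

View pics/k2.png

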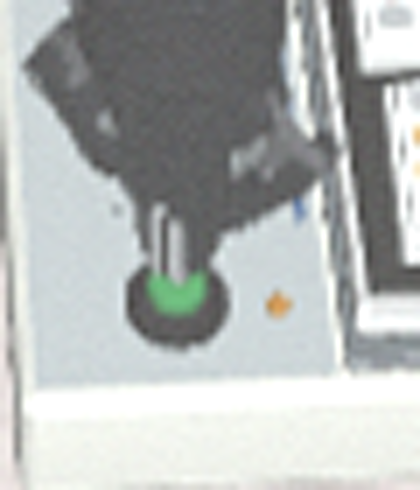

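```bash
for i in 1; do python3 -m pendant '[[0,0,0,0.002,0],[0,0,0,0,0]]'|grep -E "tcp|force"; python3 -m pendant '[[0,0,0,0.0015,0],[0,0,0,0,0]]'|grep -E "tcp|force"; python3 -m pendant '[[0,0,0,0.0015,0],[0,0,0,0,0]]'|grep -E "tcp|force";done
python3 - <<'E'
from h import *
f=grab_frame("side");a=f["frame"][200:270,300:360,::-1];a=np.clip(a.astype(float)*1.5+20,0,255).astype(np.uint8);cv2.imwrite("pics/k3.png",cv2.resize(a,None,fx=7,fy=7,interpolation=cv2.INTER_CUBIC))
E
```

```text
tcp_pos: [0.576, 0.0019, 0.0886]
force: [-1.0, 0.5, -0.3]
tcp_pos: [0.576, 0.0019, 0.0872]
force: [0.3, 0.1, -0.2]
tcp_pos: [0.5761, 0.0019, 0.0857]
force: [-0.3, -0.7, -0.7]
```

View pics/k3.png

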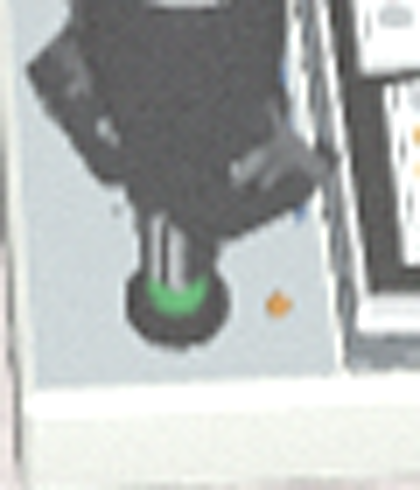

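```bash
for i in 1; do python3 -m pendant '[[0,0,0,0.0015,0],[0,0,0,0,0]]'|grep -E "tcp|force"; python3 -m pendant '[[0,0,0,0.0015,0],[0,0,0,0,0]]'|grep -E "tcp|force"; python3 -m pendant '[[0,0,0,0.0015,0],[0,0,0,0,0]]'|grep -E "tcp|force";done
python3 - <<'E'
from h import *
f=grab_frame("side");a=f["frame"][200:270,300:360,::-1];a=np.clip(a.astype(float)*1.5+20,0,255).astype(np.uint8);cv2.imwrite("pics/k4.png",cv2.resize(a,None,fx=7,fy=7,interpolation=cv2.INTER_CUBIC))
E
```

```text
tcp_pos: [0.576, 0.0019, 0.0842]
force: [-0.1, 0.3, 0.2]
tcp_pos: [0.5763, 0.0019, 0.083]
force: [-0.9, -0.5, 1.4]
tcp_pos: [0.5763, 0.0018, 0.0816]
force: [-0.6, 0.7, 2.7]
```

View pics/k4.png

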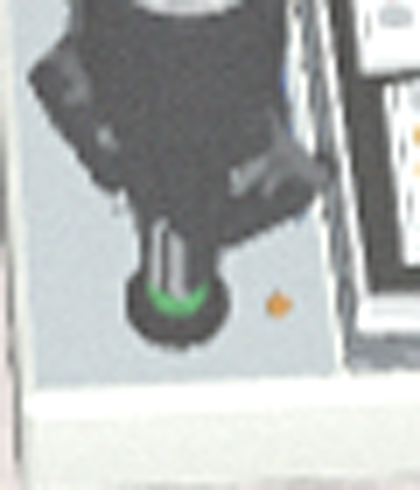

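Contact came at TCP z ≈ 0.0835 and the spring force is rising. Pressing right down.

```bash
for i in 1; do python3 -m pendant '[[0,0,0,0.0015,0],[0,0,0,0.0015,0],[0,0,0,0,0],[0,0,0,0,0]]'|grep -E "tcp|force"; python3 -m pendant '[[0,0,0,0.001,0],[0,0,0,0,0],[0,0,0,0,0]]'|grep -E "tcp|force"; python3 -m pendant '[[0,0,0,0.001,0],[0,0,0,0,0],[0,0,0,0,0]]'|grep -E "tcp|force";done
```

```text
tcp_pos: [0.5763, 0.0018, 0.0788]
force: [-0.9, 0.1, 5.4]
tcp_pos: [0.5764, 0.0018, 0.0787]
force: [-3.1, 0.7, 10.5]
tcp_pos: [0.5764, 0.0019, 0.0786]
force: [-4.6, 1.3, 15.3]
```

Hard stop at z = 0.0787, about 5 mm of travel, so the key is fully down. Releasing.

```bash
python3 -m pendant '[[0,0,0,-0.003,0],[0,0,0,-0.005,0],[0,0,0,-0.01,0],[0,0,0,-0.03,0],[0,0,0,-0.04,0],[0,0,0,-0.04,0],[0,0,0,-0.03,0],[0,0,0,0,0],[0,0,0,0,0],[0,0,0,0,0]]'
python3 - <<'E'
from h import *
rep();ang()
f=grab_frame("side");a=f["frame"][130:330,200:430,::-1];cv2.imwrite("pics/f1.png",cv2.resize(a,None,fx=3,fy=3,interpolation=cv2.INTER_CUBIC))
cv2.imwrite("pics/f2.png",grab_frame("top")["frame"][:,:,::-1])
E
```

```text
clock: 27.45
tcp_pos: [0.5752, 0.0023, 0.2329]
tool_rot: [0.919, 0.393, -0.001, -0.001]
force: [0.0, 0.7, -0.6]
finger_gap: -0.002
t 27.45 tcp [0.5752 0.0023 0.2329] F [ 0.03  0.65 -0.62] toolY deg -43.68 rel axis in tool xy [-0.1304  0.0984] j [-0.63  0.46  0.89  1.44 -0.36  1.41 -0.5 ] z tilt [-0.003  0.    -1.   ] gap -0.0
none
```

View pics/f1.png

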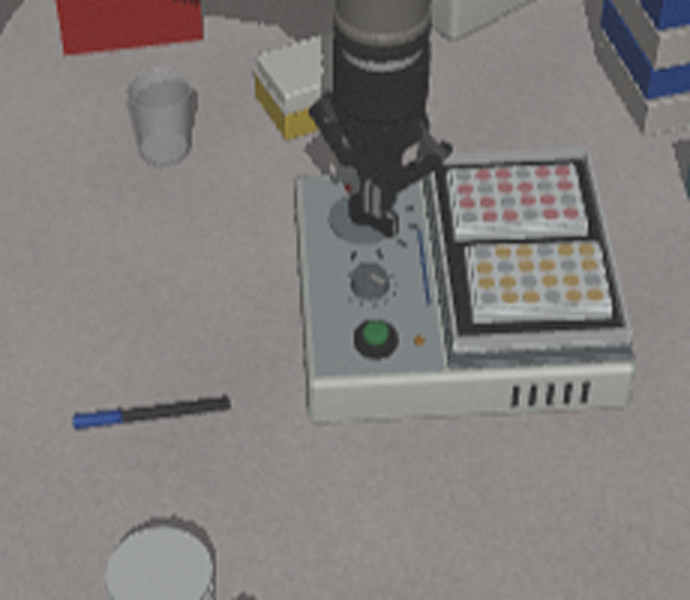

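View pics/f2.png

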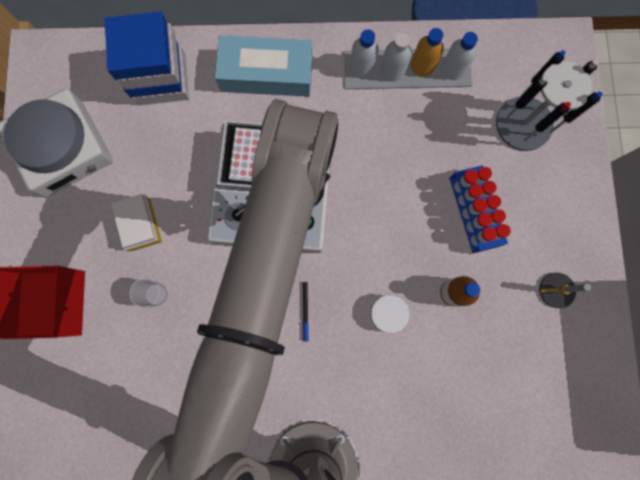

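The key is up again and everything on the bench looks undisturbed. The arm hides the dial, so I'll move aside for one clear check.

```bash
python3 -m pendant '[[0,-0.018,0.017,0,0],[0,-0.018,0.017,0,0],[0,-0.018,0.017,0,0],[0,-0.018,0.017,0,0],[0,-0.018,0.017,0,0],[0,-0.018,0.017,0,0],[0,0,0,0,0],[0,0,0,0,0]]'|head -2
python3 - <<'E'
from h import *
ang();look('f3')
from scipy.ndimage import label
f=grab_frame("side");h=cv2.cvtColor(f["frame"],cv2.COLOR_RGB2HSV).astype(int);roi=np.zeros((480,640),bool);roi[230:255,315:336]=1
print(cen((h[...,0]>45)&(h[...,0]<85)&(h[...,1]>70)&roi),"start was 57 at 324.79,240.51")
a=cv2.imread("pics/side0.png").astype(int);b=f["frame"][:,:,::-1].astype(int);m=(abs(a-b).max(2)>45);m[:130]=0
print([(x[0],x[1]) for x in cen(m) if x[0]>12])
E
```

```text
clock: 28.4
tcp_pos: [0.5749, -0.1469, 0.2336]
none
t 28.45 tcp [ 0.5753 -0.1456  0.2336] F [-0.15  0.5   0.1 ] toolY deg -43.64 rel axis in tool xy [-0.2373  0.2004] j [-0.35  0.5   0.89  1.39 -0.39  1.43 -0.23] z tilt [-0.001  0.001 -1.   ] gap 0.0
[(np.int32(56), array([324.88, 240.52]))] start was 57 at 324.79,240.51
[(np.int32(1008), array([ 74.42, 156.75])), (np.int32(2736), array([139.36, 164.15])), (np.int32(2177), array([326.2 , 176.27])), (np.int32(18), array([277.11, 134.5 ])), (np.int32(13), array([288.46, 139.08])), (np.int32(236), array([354.95, 163.28])), (np.int32(15), array([179.87, 150.2 ])), (np.int32(190), array([100.11, 170.46])), (np.int32(71), array([346.48, 203.06])), (np.int32(168), array([353.29, 196.64])), (np.int32(32), array([ 85.5 , 203.09])), (np.int32(85), array([359.02, 223.24])), (np.int32(162), array([115.96, 228.27])), (np.int32(46), array([151.89, 235.91])), (np.int32(432), array([ 93.58, 241.99])), (np.int32(14), array([349.71, 230.21])), (np.int32(186), array([ 68.26, 249.47]))]
```

View pics/f3.png

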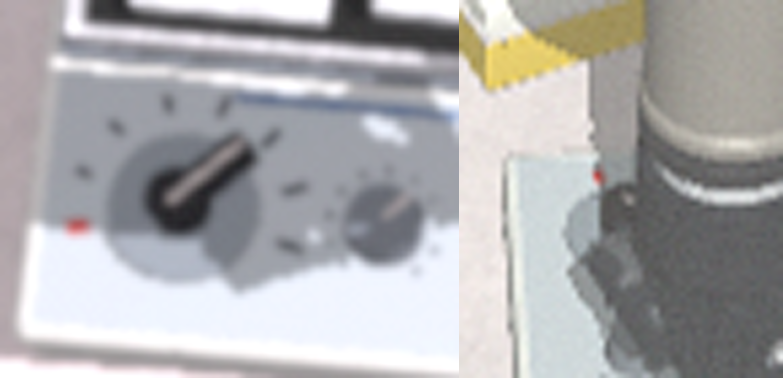

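The pointer (top zoom (170,203)→(243,137)) still stands on the fifth mark. The timer line is unchanged, the key is back up at its original place, and the arm is clear. Handing in.

```bash
python3 -c "from workcell import *;print(hand_in())"
```

```text
the job is handed in; nothing more can be done
None
```

I pushed the selector clockwise to step 5, then pressed the green start key fully down and let it come up. The job is handed in at about 28.5 s of the 51 s allowed; it reports no verdict.

**Selector:** I used the closed fingertips against one flank only. The pointer stood at about q = 21° at the start, between off and step 1. It seated at step 1 and I counted the clicks up to 5. The last angle fit read -45.1° in the shaker frame (step 5 is -45°), and it was never seen past that.

**Start key:** The key hit its hard stop after about 5 mm, and I pressed on to about 15 N. After release its centre was back within 0.1 pixel of where it started.

**Last checks:**
- The pointer was still on the fifth dark mark, and the timer line looked unchanged.
- By eye, nothing on the bench or platform had moved. The arm hid parts of the shaker in each final picture, so I did not measure this.
- The arm was clear of everything, with about 0.5 N on the force reading (noise level).

**Disagreements:**
- The fingertips stood about 15–20 mm higher than the stated 17 mm ahead of the TCP, so I set heights by picture and contact force.
- Leaving a stop took 4 to 6 N, against the stated 3 to 4 N.
- After the final move, the arm's shadow made the automatic angle fit fail, so that last pointer check was by eye.

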